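# Set up the bench corner nailer: depth stop, nail strips, covers

## Task

Get the corner nailer ready for work: slacken the lock ring under the depth knob, turn the knob until its nose points at the brass index dog on the bed plate, then do the lock ring up fully tight again; never turn the knob while the ring is tight. Lay every loose nail strip on the bench flat in the nailer's magazine, one to a lane in any lanes, and press all three lane covers down until they click fully shut. Leave the tape roll and the small jar standing where they are.

Things in the scene. Friction and masses are not known exactly. Their poses are not given: they have to be found in the camera images.
- nailer: grey bed plate, 150 x 302 x 10 mm, fixed to the bench. x points to its far side (hinges of the covers), y to its left, z up; the origin is on the bench, under the middle lane's centre. The plate reaches from -80 to 70 mm in x and from -208 to 94 mm in y, its top is at z 10 mm. On it: three magazine lanes (left part) and the depth head (right part, vertical axis at x -5, y -150 mm)
- lock_ring (a joint): angle of the lock ring, rad: 0 = fully tight (hard stop), grows as it is turned anticlockwise seen from above, up to 1.4 = slack; friction about 0.15 N m, stays where it is left. Slack enough from 0.5 on; below 0.2 it counts as tight and the knob must not be turned, which would strip its thread
- ring_mid (a point): centre of the lock ring, 51 mm over the bench: dark steel ring 18 mm high (z 42 to 60 mm), two opposite flats 56 mm apart, facing its x and -x and 34 mm wide, and two ears along its y reaching 39 mm out. Its x and y turn with the ring. Below it is only a pedestal of 22 mm radius; the bed plate's top is 32 mm under its lower face. It can be gripped across the flats from above with the fingers either side of the knob (all of the knob lies within 23 mm of the axis)
- depth_knob (a joint): angle of the depth knob, rad, anticlockwise from above positive, 0 = nose along the nailer's x; range -1.3 to 1.3, friction 0.05 N m, stays where it is left
- knob_mid (a point): centre of the black bar-shaped depth knob over the lock ring, on the same axis, 80 mm over the bench: 40 mm long along its x, 18 mm wide along its y, 24 mm high (z 68 to 92 mm); the pointed nose with a light line on top is at its +x end. The frame turns with the knob
- index_dog: small brass block on the bed plate beside the head, 12 mm high, fixed; the origin is on the head's axis and the block lies 36 to 58 mm out along its x, so x is the direction the knob's nose must point in. Its place differs from start to start
- cover_0 (a joint): angle of the right-hand cover (over lane_0), rad: 0 = shut, about 1.8 = standing open; it stays where it is left. All covers: steel plate 112 mm long, 54 mm wide, 4 mm thick, weight 50 g, hinged at the far side about an axis along the nailer's y at x 58 mm, z 30 mm over the bench; a ball catch at the near end stops it at about 0.13 rad, and pressing with about 5 N (up to 10 N if fast) near its free edge clicks it past to 0, where the catch holds it
- cover_1 (a joint): the same for the middle cover (over lane_1)
- cover_2 (a joint): the same for the left-hand cover (over lane_2)
- cover_0_edge (a point): point on the outer face of the right-hand cover, on its centre line, 100 mm from the hinge axis and 14 mm from the free edge; x points back to the hinge, z out of the outer face
- cover_1_edge (a point): point on the outer face of the middle cover, on its centre line, 100 mm from the hinge axis and 14 mm from the free edge; x points back to the hinge, z out of the outer face
- cover_2_edge (a point): point on the outer face of the left-hand cover, on its centre line, 100 mm from the hinge axis and 14 mm from the free edge; x points back to the hinge, z out of the outer face
- lane_0 (a point): centre of the floor of the right-hand lane (y -60 mm on the nailer), 10 mm over the bench; x along the lane. A lane is 72 mm long and 28 mm wide inside, its steel end walls and corner cheeks 12 mm high; the middle 50 mm of both sides is open for the fingers. The lanes lie 60 mm apart
- lane_1 (a point): centre of the floor of the middle lane (y 0 mm on the nailer), 10 mm over the bench; x along the lane. A lane is 72 mm long and 28 mm wide inside, its steel end walls and corner cheeks 12 mm high; the middle 50 mm of both sides is open for the fingers. The lanes lie 60 mm apart
- lane_2 (a point): centre of the floor of the left-hand lane (y 60 mm on the nailer), 10 mm over the bench; x along the lane. A lane is 72 mm long and 28 mm wide inside, its steel end walls and corner cheeks 12 mm high; the middle 50 mm of both sides is open for the fingers. The lanes lie 60 mm apart
- strip_0_mid (a point): centre of a loose nail strip, ribbed steel stick 60 mm long (x), 18 mm wide (y), 14 mm high, 60 g; lying flat its centre is 7 mm over what it lies on. The bare bench right of the frame is 4.5 mm lower than the board that carries the nailer. None if there is no such strip this time
- strip_1_mid (a point): centre of a loose nail strip, ribbed steel stick 60 mm long (x), 18 mm wide (y), 14 mm high, 60 g; lying flat its centre is 7 mm over what it lies on. The bare bench right of the frame is 4.5 mm lower than the board that carries the nailer. None if there is no such strip this time
- strip_2_mid (a point): centre of a loose nail strip, ribbed steel stick 60 mm long (x), 18 mm wide (y), 14 mm high, 60 g; lying flat its centre is 7 mm over what it lies on. The bare bench right of the frame is 4.5 mm lower than the board that carries the nailer. None if there is no such strip this time
- tape_roll: roll of masking tape lying flat, 54 mm across, 18 mm high, a bystander; origin at its underside
- jar: small white jar with a black cap, 46 mm across, 56 mm high, a bystander; origin at its underside
There are look-alikes about, which are no part of the job. Leave any red look-alike of the part that bears strip_1_mid alone.

How it is judged:
By the outcome, as a careful person would: the job done as asked, in the order asked, and still so for the second after the job is handed in, with the robot touching nothing.
Of strip_0, strip_1, strip_2 only 2 to 3 are there at a start; the rules pass over those that are not, and their reading is None.
At some moment in a run one of strip_0, strip_1, strip_2 may be knocked a few centimetres aside while the robot is not near it.
Once in a run the grip may slacken for a moment while it holds something.
It also fails if it takes over 210 s, if anything falls off the work surface, if the arm or the gripper's body presses on something with over 40 N, if the wrist force passes 120 N, or if a joint passes its speed limit or range.

## Robot

A 6-joint arm with a two-finger parallel gripper is mounted at the origin on the work surface; the furniture and walls round the work are solid. World frame = base frame: x ahead of the robot, y to its left, z up, the work surface at z = 0. Lengths are in m, angles in rad, forces in N, time in s.
With the tool pointing down it reaches from about 0.375 to 0.9 m from the base axis. Payload 3.1 kg.
Tool frame: the origin (TCP) lies where the fingers leave the gripper's body, on its centre line; the fingertips stand 70 mm ahead of it and the grasp point (between the pads) lies 51 mm ahead of it; z points along the fingers, y is the line along which they close (so a half turn about z gives the same grasp; the last joint's range is limited). The gripper opens to 87 mm and grips with 3 to 60 N. Pads are 19 mm wide; open, the fingers measure 117 mm over their backs; the gripper's body (75 mm by 190 mm) begins 51 mm behind the grasp point.
Start: joints at [-1.337, 0.527, 1.433, -0, 1.181, -0.178], TCP at [0.251, -0.572, 0.292] pointing down, gripper open.
Joint ranges: [-3.08, 3.08], [-0.75, 2.2], [0.22, 2.44], [-1.43, 4.57], [0, 2.65], [-2.85, 2.85]. Speed limits (rad/s): [2.79, 2.79, 3.14, 3.14, 3.14, 3.14].

## Interface

Orientations are given as a unit quaternion [x, y, z, w].
In Python, from rig import robot gives the robot as it stands.
- The arm moves only by the tool send_rows, never from a script. Its argument "deltas" is text: rows parted by semicolons, each of 7 numbers parted by spaces: the shift along the tool's x, y, z in mm, then the turn, a rotation vector about the tool's x, y, z in degrees, then the opening, from 0 (shut) to 1 (fully open). A call has 1 to 10 rows; each row shifts and turns the commanded pose from where the row before left it, along the tool's axes as they then stand; what a row does not reach is not made up. A row lasts 1/8 s, in which the tool goes at most 62.5 mm and 10.7 degrees, less where a joint would pass 70% of its speed; a pose out of reach is approached as far as the arm can. A call is refused whole if a number of a shift passes 62.5 or a number of a turn 10.7, either way. A call with a gripper value outside its range is refused whole. The fingers move at their own pace and stop on an object; "newtons" is the grip in N (left out, the last holds). Time passes only in rows, so rows that do not move let the fingers close. It gives the time, the measured TCP pose, the force, the opening and the grip force at its end, in the units of the state.
- robot.get_obs(): the state, without advancing time (a new reading comes with each control period).
- robot.camera(name): name is "side" or "top" or "wrist"; returns a dict with "image" (420x560x3 uint8, red, green, blue), "depth" (420x560 float32, m along the optical axis (not along the pixel's ray), 0 where there is no reading), "fovy" (degrees; the focal length in pixels is half the picture's height over the tangent of half this angle, whatever the lens; pixels are square), "cx", "cy" (the principal point, pixels), "k1" (the pictures are not rectified: a ray, as slopes to the right and down, at radius r is drawn at 1 + k1 r^2 times it, then the intrinsics apply), "rvec" (rotation vector, rad) and "tvec" (3), from world to camera coordinates, as OpenCV has them. Camera axes: x right, y down, z forward; pixel columns grow to the right and rows downward; lengths in m; the calibration is good to about 2 mm. A picture is of the moment at which its call begins.
- robot.hand_in(): hands the job in; it is judged then, once.
Trained networks look in the newest picture that a camera, given by its name, has taken for a name from the list of things; names that differ only in an ending like _2 or _b are one class to them, and where a whole thing is asked for, a point or a joint stands for the part that bears it (a point fixed in the world has none). Each returns a list of dicts, best first, with "p" (0 to 1); they miss things now and then, are a little off and sometimes report something else, mostly with a low value. They report only what shows in the picture. A call takes as long as a camera call. They do not tell look-alikes from the thing itself.
- robot.find_in(camera, thing): "box" ([left, top, right, bottom] in pixels, round what is visible of it).
- robot.cut_out(camera, thing): "region" (420x560 bool, what is visible of it) and "box" ([left, top, right, bottom] in pixels, round what is visible of it).
The state is a dict: "time": time; "q": joint angles; "joint_velocities": joint speeds; "joint_torque": joint torques, N m; "position": TCP position; "tool_rot": TCP orientation; "ft_force": force on the tool from outside, world axes, zero at the start; "moment": the same for the moment, N m; "grip_width": finger opening in m; "grip_force": force on a finger pad.
Only numpy, scipy, OpenCV 4.12 (cv2) and the standard library are available. Lean on these libraries where they do the work, as an engineer would, in place of code of your own. Each camera call takes 0.05 s, during which the arm holds its last target. There are 200 camera calls.

## Working session

There is one attempt and no reset: what is moved stays moved. The work goes in short steps, Python scripts to look and compute and a tool call to move; the robot and the scene stay as the last step left them, time stands still between calls to the robot, and variables do not carry over. Pictures are saved under pics/ and viewed, at most 14 in all, crops included, and the job is handed in when it is done.

Besides the shell and the picture viewer there is one more tool, called after "Call:" as name(argument=value, ...), one argument or row to a line, values as JSON. send_rows: Moves the arm, as the interface text tells. Its arguments: {"type":"object","properties":{"deltas":{"type":"string"},"newtons":{"type":"number"}},"required":["deltas"]}

```bash
ls; mkdir -p pics; cat > h.py <<'E'
import numpy as np, cv2
from rig import robot
from scipy.spatial.transform import Rotation as R
def cam(n):
    c=robot.camera(n); c['f']=210/np.tan(np.radians(c['fovy'])/2)
    c['R']=cv2.Rodrigues(np.array(c['rvec'],float))[0]; c['t']=np.array(c['tvec'],float).ravel(); return c
def K(c): return np.array([[c['f'],0,c['cx']],[0,c['f'],c['cy']],[0,0,1.]])
def rays(c,uv):
    uv=np.atleast_2d(np.asarray(uv,float)); d=(uv-[c['cx'],c['cy']])/c['f']; s=d.copy()
    for _ in range(20): s=d/(1+c['k1']*(s**2).sum(1,keepdims=True))
    return np.c_[s,np.ones(len(s))]
def pts(c,uv):
    uv=np.atleast_2d(np.asarray(uv)); z=c['depth'][uv[:,1].astype(int),uv[:,0].astype(int)]
    P=rays(c,uv)*z[:,None]; return ((P-c['t'])@c['R'])[z>0]
def onz(c,uv,z):
    d=rays(c,uv)@c['R']; o=-c['R'].T@c['t']; return o+d*((z-o[2])/d[:,2:3])
def proj(c,P):
    p=np.atleast_2d(P)@c['R'].T+c['t']; s=p[:,:2]/p[:,2:]; s=s*(1+c['k1']*(s**2).sum(1,keepdims=True)); return s*c['f']+[c['cx'],c['cy']]
def regpts(c,m):
    v,u=np.nonzero(m); return pts(c,np.c_[u,v])
def save(c,n): cv2.imwrite('pics/'+n,c['image'][:,:,::-1])
def tcp():
    o=robot.get_obs(); return np.array(o['position']),R.from_quat(o['tool_rot'])
E
python3 - <<'E'
from h import *
for n in ['side','top','wrist']:
    c=cam(n); save(c,n+'0.png'); print(n,c['fovy'],-c['R'].T@c['t'],c['k1'])
    for th in ['nailer','lock_ring','depth_knob','index_dog','cover_0','strip_0_mid','tape_roll','jar']:
        for d in robot.cut_out(n,th)[:5]:
            P=regpts(c,d['region']); 
            print(th,round(d['p'],2),np.round(d['box']),len(P),np.round(np.median(P,0),3) if len(P) else '')
a=[cv2.imread(f'pics/{n}0.png') for n in ['side','top']]
print(robot.get_obs())
E
```

```text
pics
side 56.07597384017478 [0.04661742 1.02809075 0.80577547] -0.0772218436580906
nailer 0.57 [239. 174. 307. 255.] 3959 [0.515 0.282 0.011]
lock_ring 0.58 [268. 184. 286. 192.] 133 [0.553 0.19  0.058]
depth_knob 0.32 [239. 172. 304. 258.] 3661 [0.514 0.281 0.011]
index_dog 0.74 [271. 174. 280. 187.] 105 [0.566 0.178 0.085]
cover_0 0.64 [245. 179. 260. 216.] 160 [0.576 0.293 0.09 ]
cover_0 0.49 [247. 202. 258. 245.] 207 [0.515 0.394 0.094]
cover_0 0.43 [238. 192. 256. 231.] 137 [0.561 0.345 0.114]
cover_0 0.37 [241. 173. 305. 255.] 3781 [0.514 0.283 0.011]
strip_0_mid 0.61 [321. 172. 337. 185.] 115 [ 0.454 -0.002  0.008]
tape_roll 0.61 [322. 174. 339. 185.] 122 [ 0.457 -0.001  0.008]
jar 0.72 [280. 261. 296. 287.] 374 [0.365 0.465 0.05 ]
top 48.25432242290567 [0.33543372 0.29905379 1.25812466] -0.08892110715032707
nailer 0.59 [224. 132. 349. 235.] 7072 [0.527 0.273 0.013]
nailer 0.4 [244. 148. 268. 176.] 469 [0.56  0.344 0.09 ]
lock_ring 0.67 [305. 151. 334. 171.] 267 [0.565 0.179 0.061]
depth_knob 0.18 [226. 170. 246. 188.] 295 [0.52  0.388 0.095]
cover_0 0.7 [224. 133. 348. 232.] 
[... 417 characters left out ...]
': 1.35, 'q': array([-1.33652484e+00,  5.27493305e-01,  1.43274683e+00, -1.07030815e-05,
        1.18141831e+00, -1.78528084e-01]), 'joint_velocities': array([ 0.00071528,  0.00032935, -0.00030972, -0.00126136, -0.00075116,
        0.00049644]), 'joint_torque': array([ 1.47594685e-03, -4.40010989e+01, -1.76982486e+01,  6.33431179e-02,
        5.05142834e-02, -2.09624062e-05]), 'position': array([ 0.25073161, -0.57244801,  0.29223757]), 'tool_rot': array([ 9.78774659e-01,  2.04939421e-01, -5.86576657e-06, -3.27472074e-05]), 'ft_force': array([ 0.28529624,  0.85593752, -0.44575964]), 'moment': array([ 0.00590806, -0.01149811, -0.04042447]), 'grip_force': 0.0, 'grip_width': 0.08710874104794962}
```

```bash
python3 - <<'E'
import cv2
a=cv2.imread('pics/top0.png')[100:270,170:450]; cv2.imwrite('pics/top0c.png',cv2.resize(a,None,fx=2.85,fy=2.85,interpolation=cv2.INTER_CUBIC))
E
```

```text
(no output)
```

View pics/top0c.png

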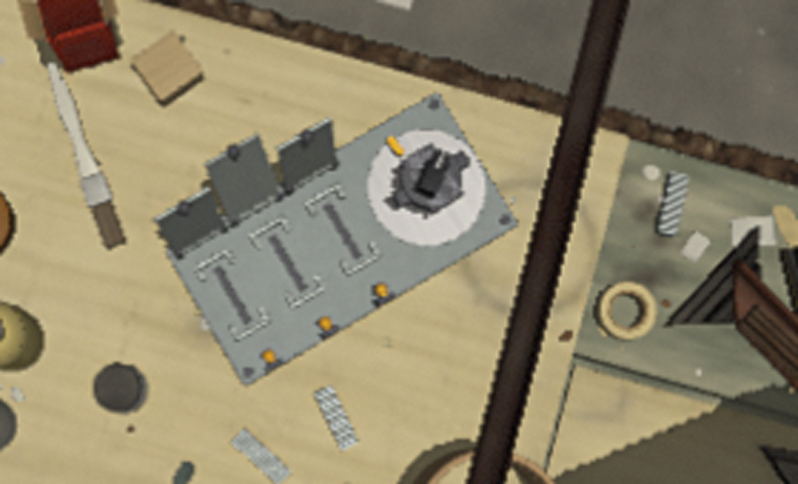

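View pics/top0.png

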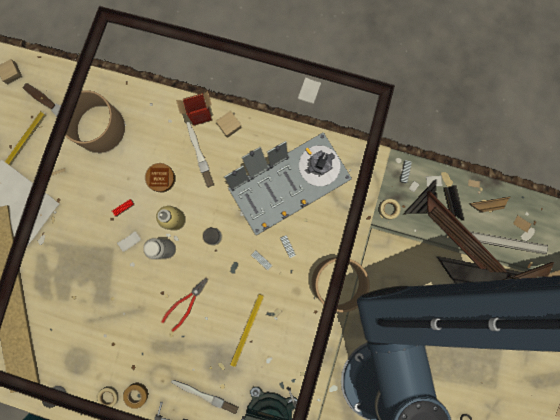

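The top view shows the nailer with three open covers, the head at about (320,161), and a dog at upper left of the head. Strip candidates are at (288,245), (261,259) and (405,172). There is a red look-alike at (123,208), and a dark frame crosses the scene. Next I check heights and the nailer pose.

```bash
python3 - <<'E'
from h import *
c=cam('top'); np.savez('top.npz',**{k:c[k] for k in c})
for nm,l in dict(frame=[(367,160),(345,245),(330,300),(200,38),(98,60),(392,90),(250,52)],cand=[(288,245),(261,259),(405,172),(130,241),(123,208),(282,250),(267,264)],bench=[(240,280),(300,270),(395,160)],post=[(330,285)],plate=[(335,190),(262,222)]).items():
    for p in l: print(nm,p,np.round(pts(c,[p]),3))
C=np.array([(435,95),(517,225),(247,383)])/2.85+[170,100]
W=onz(c,C,0.010+0.0); print(W)
print(np.linalg.norm(W[0]-W[1]),np.linalg.norm(W[2]-W[1]))
P=regpts(c,np.ones((420,560),bool)); m=(P[:,2]>0.12)&(P[:,0]>0.2); 
for lo,hi in [(.1,.2),(.2,.3),(.3,.5),(.5,.7),(.7,1.2)]:
    q=P[(P[:,2]>lo)&(P[:,2]<hi)]; print(lo,len(q),np.round(np.percentile(q,[1,50,99],axis=0),2).tolist() if len(q) else '')
E
```

```text
frame (367, 160) [[0.565 0.066 0.121]]
frame (345, 245) [[0.354 0.122 0.134]]
frame (330, 300) [[0.224 0.158 0.139]]
frame (200, 38) [[0.878 0.491 0.116]]
frame (98, 60) [[ 0.871  0.803 -0.01 ]]
frame (392, 90) [[0.741 0.004 0.136]]
frame (250, 52) [[0.843 0.362 0.113]]
cand (288, 245) [[0.354 0.255 0.011]]
cand (261, 259) [[0.316 0.326 0.019]]
cand (405, 172) [[ 0.557 -0.061  0.009]]
cand (130, 241) [[0.358 0.678 0.007]]
cand (123, 208) [[0.445 0.698 0.017]]
cand (282, 250) [[0.341 0.27  0.003]]
cand (267, 264) [[0.304 0.31  0.021]]
bench (240, 280) [[ 0.259  0.381 -0.   ]]
bench (300, 270) [[0.288 0.221 0.   ]]
bench (395, 160) [[ 0.591 -0.037 -0.002]]
post (330, 285) [[0.26  0.159 0.145]]
plate (335, 190) [[ 0.506  0.128 -0.004]]
plate (262, 222) [[0.414 0.325 0.01 ]]
[[0.6589281  0.16417811 0.01      ]
 [0.53463549 0.08576501 0.01      ]
 [0.38121739 0.3384343  0.01      ]]
0.14696008732953492 0.2955991978897501
0.1 18525 [[-0.06, 0.02, 0.1], [0.5, 0.51, 0.13], [0.94, 0.94, 0.17]]
0.2 1010 [[-0.02, -0.03, 0.2], [0.12, 0.07, 0.29], [0.27, 0.12, 0.3]]
0.3 9619 [[0.02, -0.07, 0.3], [0.19, 0.03, 0.35], [0.29, 0.1, 0.5]]
0.5 6730 [[0.19, -0.12, 0.5], [0.25, -0.06, 0.58], [0.3, -0.0, 0.65]]
0.7 0
```

Call:
send_rows(
  deltas="40 -30 -4 0 0 0 1;55 -45 -4 0 0 0 1;55 -45 -4 0 0 0 1;55 -45 -4 0 0 0 1;55 -45 -4 0 0 0 1;20 -20 -4 0 0 0 1",
)

```text
time: 2.15
position: [0.3999, -0.2772, 0.3146]
tool_rot: [0.978, 0.206, 0.0, -0.0]
ft_force: [0.2, 0.4, 0.4]
grip_width: 0.0869
grip_force: 0.0
```

Call:
send_rows(
  deltas="18 -40 -2 0 0 0 1;18 -40 -2 0 0 0 1;18 -40 -2 0 0 0 1;18 -40 -2 0 0 0 1;18 -40 -2 0 0 0 1;18 -40 -2 0 0 0 1;18 -40 -2 0 0 0 1;18 -40 -2 0 0 0 1;18 -40 -2 0 0 0 1;18 -40 -2 0 0 0 1",
)

```text
time: 3.4
position: [0.4036, 0.1598, 0.3347]
tool_rot: [0.979, 0.205, 0.001, 0.0]
ft_force: [0.8, 0.1, 1.0]
grip_width: 0.0873
grip_force: 0.0
```

```bash
python3 - <<'E'
from h import *
p,r=tcp(); print(p,r.as_matrix()[:,0])
c=cam('wrist'); save(c,'w1.png'); print(-c['R'].T@c['t'],c['R'][2])
np.savez('w1.npz',**c)
for th in ['lock_ring','depth_knob','index_dog','cover_0','strip_0_mid']:
    for d in robot.cut_out('wrist',th)[:6]:
        P=regpts(c,d['region']); print(th,round(d['p'],2),np.round(d['box']),len(P),np.round(np.median(P,0),3) if len(P) else '')
E
```

```text
[0.40357787 0.15976546 0.33469772] [0.91599026 0.40119932 0.00097477]
[0.47263067 0.1898277  0.42633199] [-0.25431436 -0.11060663 -0.96077592]
lock_ring 0.65 [294.   1. 379.  54.] 2344 [0.561 0.167 0.059]
lock_ring 0.24 [480. 105. 530. 152.] 1017 [ 0.561 -0.061  0.008]
depth_knob 0.69 [313.   0. 361.  39.] 951 [0.564 0.174 0.091]
strip_0_mid 0.94 [478. 106. 532. 153.] 1102 [ 0.56  -0.062  0.008]
strip_0_mid 0.24 [ 93.   2. 386. 131.] 30838 [0.508 0.254 0.01 ]
```

View pics/w1.png

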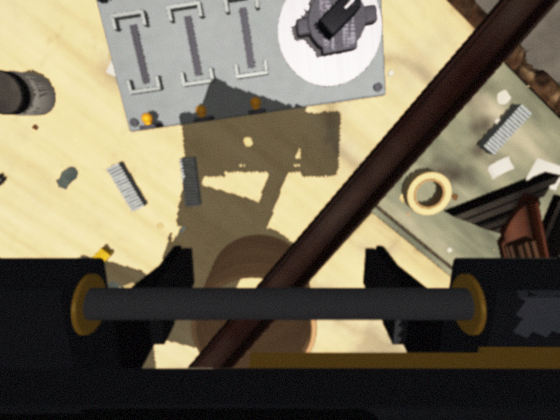

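Wrist view: strips show at (505,128), (190,181) and (127,186), with the head at the top edge (335,25). I move forward to see the head and covers.

Call:
send_rows(
  deltas="40 0 0 0 0 0 1;50 0 0 0 0 0 1;40 0 0 0 0 0 1;0 0 0 0 0 0 1",
)

```text
time: 4.2
position: [0.5256, 0.2094, 0.3339]
tool_rot: [0.979, 0.204, 0.001, 0.0]
ft_force: [-1.2, -1.1, -0.1]
grip_width: 0.087
grip_force: 0.0
```

```bash
cat >> h.py <<'E'
def strips(c,boxes,zt,show=True):
    # bright/dark strip found by height: points within box with zt-.006<z<zt+.006
    out=[]
    for b in boxes:
        l,t,r,bo=[int(x) for x in b]; m=np.zeros((420,560),bool); m[t:bo,l:r]=1
        P=regpts(c,m); P=P[(abs(P[:,2]-zt)<.006)]
        rc=cv2.minAreaRect((P[:,:2]*1000).astype(np.float32)); bp=cv2.boxPoints(rc)
        e=[bp[1]-bp[0],bp[2]-bp[1]]; L=max(e,key=np.linalg.norm)
        out.append((np.array(rc[0])/1000,np.degrees(np.arctan2(L[1],L[0]))%180,rc[1])); print(len(P),rc[0],rc[1],out[-1][1],np.median(P[:,2]))
    return out
E
python3 - <<'E'
from h import *
p,r=tcp(); print(p)
w1=dict(np.load('w1.npz'))
strips(w1,[(472,100,538,158),(176,150,206,212),(104,158,150,214)],0.011)
c=cam('wrist'); save(c,'w2.png'); np.savez('w2.npz',**c)
for th in ['nailer','lock_ring','depth_knob','index_dog','cover_0','strip_0_mid']:
    for d in robot.cut_out('wrist',th)[:6]:
        P=regpts(c,d['region']); print(th,round(d['p'],2),np.round(d['box']),len(P),np.round(np.median(P,0),3) if len(P) else '')
        if th in('lock_ring','depth_knob','index_dog') : cv2.imwrite(f"{th}_{round(d['p']*100)}.png",d['region']*255)
E
```

```text
[0.52561685 0.20944543 0.33386303]
855 (559.683837890625, -63.915855407714844) (19.453168869018555, 59.780914306640625) 165.45369 0.007981975278975218
776 (352.4126892089844, 255.1197509765625) (59.382164001464844, 18.44634246826172) 26.99271 0.012662195888108416
839 (315.29034423828125, 324.572021484375) (59.555450439453125, 20.36153793334961) 49.863815 0.012792562029781473
nailer 0.65 [ 34.  64. 374. 245.] 36822 [0.534 0.271 0.01 ]
nailer 0.6 [289. 130. 364. 188.] 1812 [0.576 0.179 0.059]
lock_ring 0.69 [289. 125. 363. 181.] 1706 [0.576 0.181 0.059]
depth_knob 0.69 [307. 144. 349. 182.] 882 [0.571 0.174 0.091]
index_dog 0.49 [305. 102. 319. 124.] 154 [0.608 0.203 0.022]
cover_0 0.94 [102.  64. 204. 122.] 3295 [0.564 0.344 0.104]
cover_0 0.79 [ 33. 102. 154. 134.] 1872 [0.525 0.385 0.109]
cover_0 0.78 [184.  80. 262. 112.] 1760 [0.585 0.285 0.111]
strip_0_mid 0.96 [460. 213. 510. 256.] 871 [ 0.56  -0.061  0.008]
strip_0_mid 0.75 [308. 102. 319. 123.] 130 [0.607 0.203 0.022]
strip_0_mid 0.73 [192. 254. 203. 292.] 307 [0.365 0.253 0.012][ WARN:0@2.778] global loadsave.cpp:1063 imwrite_ Unsupported depth image for selected encoder is fallbacked to CV_8U.
```

View pics/w2.png

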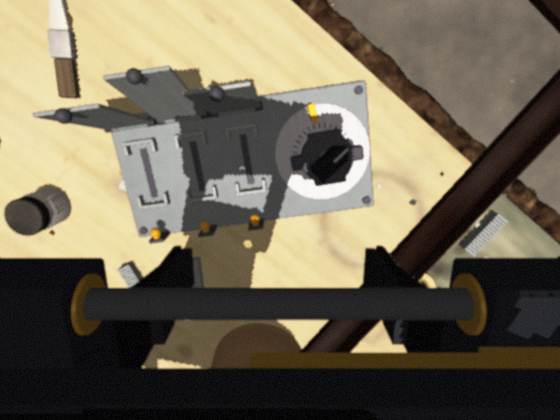

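```bash
python3 - <<'E'
from h import *
c=dict(np.load('w2.npz'))
uv=np.array([(363,81),(374,205),(137,237),(111,128)]); W=onz(c,uv,.01); print(W[:,:2]); 
for i in range(4): print(np.linalg.norm(W[i]-W[(i+1)%4]))
v,u=np.mgrid[90:200,270:390]; P=pts(c,np.c_[u.ravel(),v.ravel()])
for lo,hi in [(.05,.066),(.085,.098)]:
    q=P[(P[:,2]>lo)&(P[:,2]<hi)]; rc=cv2.minAreaRect((q[:,:2]*1000).astype(np.float32)); print(lo,len(q),rc,np.median(q[:,2]),q.mean(0))
    hull=cv2.convexHull((q[:,:2]*1000).astype(np.float32))[:,0]; 
    ctr=np.array([568,178]); d=hull-ctr; print(np.round(np.c_[hull,np.hypot(*d.T),np.degrees(np.arctan2(d[:,1],d[:,0]))]).astype(int).tolist())
cr=c['image'][85:205,265:385,::-1]; cv2.imwrite('pics/w2c.png',cv2.resize(np.clip(cr.astype(float)*2,0,255).astype(np.uint8),None,fx=5,fy=5,interpolation=cv2.INTER_CUBIC))
E
```

```text
[[0.66123985 0.16457372]
 [0.53818243 0.08541501]
 [0.38027413 0.34229188]
 [0.49823225 0.40995261]]
0.14631893423568976
0.301530686254196
0.13598563158690302
0.2945883170729927
0.05 1791 ((571.243896484375, 172.50424194335938), (64.17650604248047, 61.47300720214844), 79.58098602294922) 0.058573740955398114 [0.57315856 0.17527218 0.05827401]
[[603, 174, 35, -7], [602, 175, 34, -4], [602, 176, 34, -3], [601, 177, 33, -2], [601, 178, 33, 0], [600, 180, 32, 3], [588, 198, 28, 46], [586, 200, 29, 51], [585, 201, 29, 54], [556, 208, 32, 111], [556, 208, 32, 112], [555, 207, 32, 114], [554, 207, 32, 115], [553, 207, 32, 117], [550, 205, 33, 123], [546, 202, 33, 133], [545, 201, 32, 135], [540, 172, 29, -168], [540, 171, 29, -167], [540, 170, 29, -164], [541, 167, 29, -158], [548, 156, 30, -132], [556, 144, 36, -110], [557, 144, 36, -107], [586, 137, 44, -67], [587, 138, 44, -65], [595, 142, 45, -53], [596, 143, 45, -52], [597, 144, 45, -49]]
0.085 716 ((571.4006958007812, 172.25135803222656), (18.30935287475586, 40.47419357299805), 67.89700317382812) 0.09075001619603897 [0.56992902 0.1734249  0.09067757]
[[590, 164, 26, -32], [590, 166, 25, -30], [589, 167, 24, -28], [587, 171, 21, -19], [587, 173, 19, -15], [586, 175, 18, -9], [583, 177, 15, -4], [573, 181, 6, 35], [562, 186, 10, 129], [559, 187, 13, 135], [558, 187, 14, 138], [557, 187, 14, 140], [556, 187, 15, 143], [555, 186, 15, 147], [555, 185, 15, 152], [553, 180, 15, 174], [552, 178, 16, 178], [550, 173, 18, -165], [551, 171, 18, -158], [557, 168, 15, -140], [573, 162, 17, -72], [577, 160, 20, -62], [580, 161, 21, -56], [584, 162, 23, -45], [586, 163, 24, -41]]
```

View pics/w2c.png

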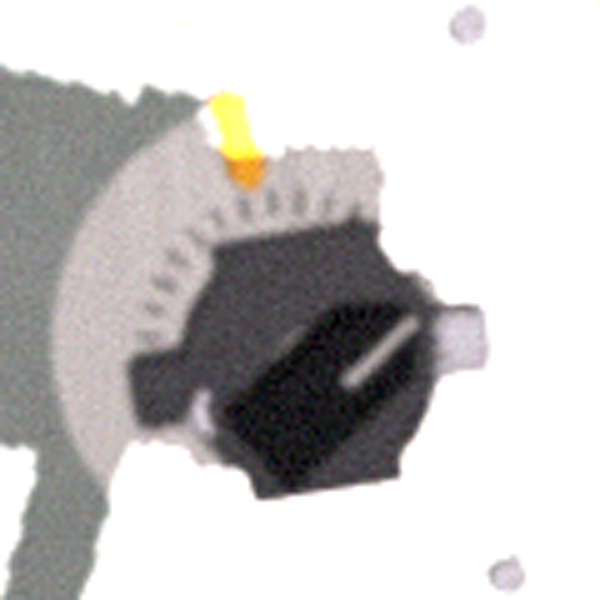

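Head axis is about (0.571,0.172). The knob nose points at −22° world, the dog sits at 40°, the ring appears tight with ears along nailer y, and nailer yaw is about 31.7°. There is little room for the wide gripper body, so I'll push the ring's +y ear with closed fingers.

Call:
send_rows(
  deltas="15 3 0 0 0 -4 0;15 3 0 0 0 -4.1 0;10 2 -0 0 0 0 0;0 0 35 0 0 0 0;0 0 35 0 0 0 0;0 0 35 0 0 0 0;0 0 30 0 0 0 0;0 0 0 0 0 0 0",
  newtons=20,
)

```text
time: 5.55
position: [0.5601, 0.2212, 0.1971]
tool_rot: [0.962, 0.273, -0.003, -0.0]
ft_force: [0.0, -0.1, 1.1]
grip_width: 0.0148
grip_force: 0.0
```

```bash
cat >> h.py <<'E'
A=np.array([.5712,.1722]); YAW=31.7
Rn=R.from_euler('z',YAW,degrees=True).as_matrix()[:2,:2]
O=A-Rn@[-.005,-.150]
def psi():
    m=tcp()[1].as_matrix(); return np.degrees(np.arctan2(m[1,0],m[0,0]))
def delta(xyz,ps=None):
    p,r=tcp(); d=r.inv().apply(np.array(xyz)-p)*1000; q=psi(); 
    print('pos',np.round(p,4),'psi',round(q,2),'tooldelta mm',np.round(d,1))
    if ps is not None:
        a=(ps-q+180)%360-180; b=np.radians(ps); w=np.array(xyz)-p
        print('turn z first',round(-a,2),'then shift',np.round([1000*(w[0]*np.cos(b)+w[1]*np.sin(b)),1000*(w[0]*np.sin(b)-w[1]*np.cos(b)),-1000*w[2]],1))
E
python3 - <<'E'
from h import *
t=A+Rn@[.021,.048]; delta([*t,.112],31.7)
c=cam('wrist'); save(c,'w3.png')
E
```

```text
pos [0.5601 0.2212 0.1971] psi 31.7 tooldelta mm [ 5.2 -0.2 85.1]
turn z first 0.0 then shift [ 4.7 -0.4 85.1]
```

View pics/w3.png

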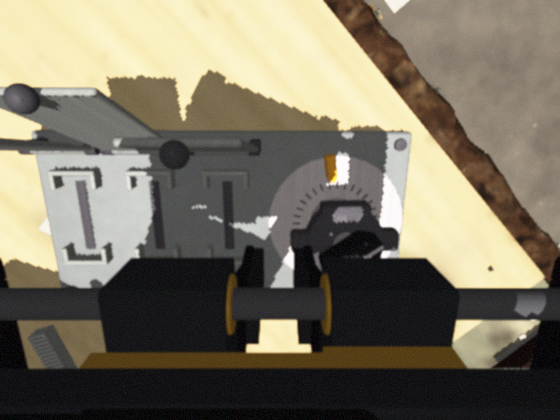

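The fingers stand left of the ring's +y ear and the covers are clear. Now I go down.

Call:
send_rows(
  deltas="5 0 0 0 0 0 0;0 0 25 0 0 0 0;0 0 25 0 0 0 0;0 0 20 0 0 0 0;0 0 10 0 0 0 0;0 0 4 0 0 0 0;0 0 0 0 0 0 0",
)

```text
time: 6.48
position: [0.5666, 0.2244, 0.116]
tool_rot: [0.962, 0.274, 0.001, 0.0]
ft_force: [0.2, -0.1, -0.8]
grip_width: 0.0003
grip_force: 0.0
```

Call:
send_rows(
  deltas="-2 0 0 0 0 0 0;-2 0 0 0 0 0 0;-2 0 0 0 0 0 0;-1 0 0 0 0 0 0;0 0 0 0 0 0 0",
)

```text
time: 7.1
position: [0.5612, 0.2211, 0.1158]
tool_rot: [0.962, 0.273, 0.002, -0.0]
ft_force: [2.7, 3.7, 1.0]
grip_width: 0.0008
grip_force: 2.2
```

```bash
python3 - <<'E'
from h import *
t=A+Rn@[.0165,.048]; delta([*t,.112],31.7); o=robot.get_obs(); print(o['ft_force']@np.r_[1,0,0], o['ft_force'],o['grip_width'])
c=cam('wrist'); save(c,'w4.png')
E
```

```text
pos [0.5612 0.2211 0.1158] psi 31.74 tooldelta mm [-0.7 -1.1  3.8]
turn z first 0.04 then shift [-0.7 -1.1  3.8]
2.7250922450731423 [2.72509225 3.66468471 1.02196508] 0.00082366502919352
```

View pics/w4.png

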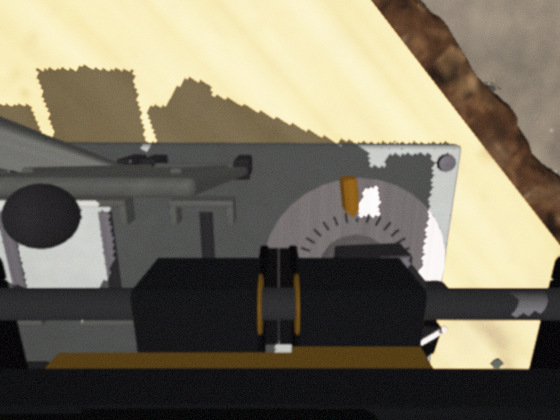

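Contact with the ear shows as about 4.5 N. Now the arc: 54° anticlockwise about the head axis.

Call:
send_rows(
  deltas="-5 -1.5 0 0 0 -6 0;-5.1 -1.5 0 0 0 -6 0;-5.1 -1.5 0 0 0 -6 0;0 0 0 0 0 0 0",
)

```text
time: 7.65
position: [0.5454, 0.2147, 0.1156]
tool_rot: [0.907, 0.42, -0.0, 0.0]
ft_force: [1.9, 3.1, 1.2]
grip_width: 0.0007
grip_force: 1.3
```

Call:
send_rows(
  deltas="-5.1 -1.5 0 0 0 -6 0;-5.1 -1.5 0 0 0 -6 0;-5.1 -1.5 0 0 0 -6 0;-5.1 -1.5 0 0 0 -6 0;-5.1 -1.5 0 0 0 -6 0;-5.1 -1.5 0 0 0 -6 0;0 0 0 0 0 0 0",
)

```text
time: 8.52
position: [0.5243, 0.191, 0.1152]
tool_rot: [0.734, 0.679, -0.001, -0.0]
ft_force: [0.2, 1.5, 1.0]
grip_width: 0.0002
grip_force: 0.5
```

```bash
python3 - <<'E'
from h import *
p,r=tcp(); v=Rn.T@(p[:2]-A); print(v*1000,psi()-YAW,p[2],robot.get_obs()['ft_force'])
E
```

```text
[-30.04248855  40.66745611] 53.89555987438415 0.11522027893101114 [0.16941575 1.53762277 0.96751696]
```

Call:
send_rows(
  deltas="6 0 0 0 0 0 0;0 0 -30 0 0 0 0;0 0 -40 0 0 0 0;0 0 -35 0 0 10.5 0;0 0 0 0 0 10.5 0;0 0 0 0 0 10.5 0;0 0 0 0 0 10.5 0;0 0 0 0 0 10.5 0;0 0 0 0 0 10.5 0;0 0 0 0 0 10.5 0",
)

```text
time: 9.78
position: [0.5238, 0.1973, 0.2196]
tool_rot: [0.995, 0.103, -0.002, 0.0]
ft_force: [-0.6, 0.2, 0.8]
grip_width: 0.0006
grip_force: 0.0
```

Call:
send_rows(
  deltas="0 0 0 0 0 10.5 0.5;0 0 0 0 0 10.5 0.5;0 0 0 0 0 10.5 0.5;0 0 0 0 0 2.6 0.5;0 0 0 0 0 0 0.5;0 0 0 0 0 0 0.5",
)

```text
time: 10.52
position: [0.5245, 0.1973, 0.22]
tool_rot: [0.982, -0.189, -0.001, 0.0]
ft_force: [-0.7, 0.4, -0.4]
grip_width: 0.0427
grip_force: 0.0
```

```bash
cat >> h.py <<'E'
def head(c):
    v,u=np.mgrid[0:420,0:560]; P=pts(c,np.c_[u.ravel(),v.ravel()]); d=np.hypot(*(P[:,:2]-A).T)
    for nm,lo,hi,rm in [('ring',.050,.066,.045),('knob',.086,.098,.03)]:
        q=P[(P[:,2]>lo)&(P[:,2]<hi)&(d<rm)]
        if len(q)<30: print(nm,'few',len(q)); continue
        rc=cv2.minAreaRect((q[:,:2]*1000).astype(np.float32)); bp=cv2.boxPoints(rc); e=max([bp[1]-bp[0],bp[2]-bp[1]],key=np.linalg.norm)
        print(nm,len(q),np.round(rc[0],1),np.round(rc[1],1),'long axis',round(np.degrees(np.arctan2(e[1],e[0])),1))
E
python3 - <<'E'
from h import *
c=cam('wrist'); save(c,'w5.png'); head(c); delta([*A,.146],-22)
for d in robot.cut_out('wrist','index_dog')[:3]:
    P=regpts(c,d['region']); print(d['p'],d['box'],np.median(P,0))
E
```

```text
ring 4003 [571.  171.7] [63.6 62. ] long axis 45.8
knob 1619 [570.8 171.8] [18.  39.5] long axis -22.1
pos [0.5247 0.1973 0.2201] psi -21.84 tooldelta mm [52.6  6.  74. ]
turn z first 0.16 then shift [52.6  5.9 74.1]
0.63 [0.3, 215.0, 136.3, 289.1] [0.56157788 0.3391559  0.0955072 ]
0.52 [221.1, 99.5, 245.5, 117.0] [0.60784813 0.20230997 0.0222197 ]
0.5 [35.1, 154.7, 177.0, 249.8] [0.58608849 0.28330837 0.10973807]
```

View pics/w5.png

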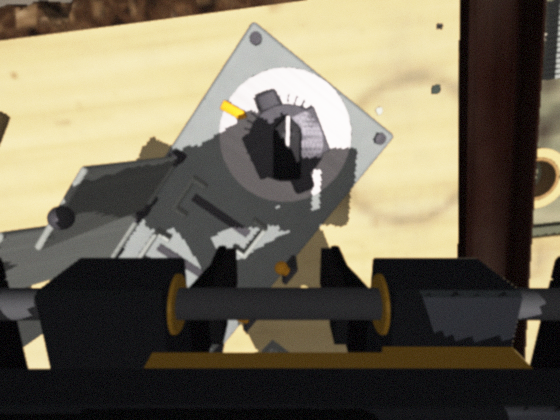

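The ring's ears have moved by roughly 60°, so it is slack. The knob still points at −22°, and the dog bears 39.5°. Next I grip the knob and turn it +61.6°.

Call:
send_rows(
  deltas="26 3 0 0 0 0 0.5;26.5 3 0 0 0 0 0.5;0 0 30 0 0 0 0.5;0 0 30 0 0 0 0.5;0 0 14 0 0 0 0.5;0 0 0 0 0 0 0;0 0 0 0 0 0 0;0 0 0 0 0 0 0",
  newtons=15,
)

```text
time: 11.62
position: [0.5722, 0.1724, 0.1475]
tool_rot: [0.982, -0.189, 0.001, -0.0]
ft_force: [-0.3, -1.3, 0.3]
grip_width: 0.0214
grip_force: 0.0
```

Call:
send_rows(
  deltas="0 0 0 0 0 0 0;0 0 0 0 0 -8 0;0 0 0 0 0 -8 0;0 0 0 0 0 -8 0;0 0 0 0 0 -8 0;0 0 0 0 0 -8 0;0 0 0 0 0 -8 0;0 0 0 0 0 -8 0;0 0 0 0 0 -5.5 0;0 0 0 0 0 0 0",
)

```text
time: 12.88
position: [0.5719, 0.173, 0.1474]
tool_rot: [0.941, 0.339, 0.001, -0.0]
ft_force: [-0.2, 3.2, 4.4]
grip_width: 0.0177
grip_force: 15.0
```

```bash
python3 - <<'E'
from h import *
delta([*A,.146],39.5); o=robot.get_obs(); print(o['grip_width'],o['grip_force'],o['moment'],o['ft_force'])
E
```

```text
pos [0.5719 0.173  0.1474] psi 39.57 tooldelta mm [-1.1  0.1  1.4]
turn z first 0.07 then shift [-1.1  0.1  1.4]
0.0177472283713242 14.982935786247253 [0.55759152 0.19361253 0.09511288] [-0.15459568  3.20080015  4.42738566]
```

Now release, lift, and move back to a viewing place.

Call:
send_rows(
  deltas="0 0 0 0 0 0 0.5;0 0 0 0 0 0 0.5;0 0 0 0 0 0 0.5;0 0 -30 0 0 0 0.5;-20 0 -40 0 0 0 0.5;-45 0 0 0 0 0 0.5;0 0 0 0 0 0 0.5;0 0 0 0 0 0 0.5",
)

```text
time: 13.88
position: [0.5221, 0.1306, 0.2163]
tool_rot: [0.941, 0.339, 0.0, 0.0]
ft_force: [0.5, 0.8, -0.3]
grip_width: 0.0435
grip_force: 0.0
```

```bash
python3 - <<'E'
from h import *
c=cam('wrist'); save(c,'w6.png'); head(c); print(tcp()[0],psi())
for d in robot.cut_out('wrist','index_dog')[:4]:
    P=regpts(c,d['region']); P=P[abs(P[:,2]-.022)<.004]
    if len(P)>10:
        rc=cv2.minAreaRect((P[:,:2]*1000).astype(np.float32)); v=np.array(rc[0])/1000-A; print(d['p'],rc,np.degrees(np.arctan2(v[1],v[0])))
# dog by colour + axis direction
hsv=cv2.cvtColor(c['image'],cv2.COLOR_RGB2HSV); m=(hsv[:,:,1]>150)&(hsv[:,:,0]>12)&(hsv[:,:,0]<32); P=regpts(c,m); d=np.hypot(*(P[:,:2]-A).T); P=P[(d<.065)&(d>.03)&(P[:,2]>.018)&(P[:,2]<.03)]
v=P[:,:2]-A; print(len(P),np.degrees(np.arctan2(v[:,1],v[:,0])).mean(),np.percentile(np.degrees(np.arctan2(v[:,1],v[:,0])),[3,97]))
E
```

```text
ring 4276 [570.6 172.3] [64.2 62.2] long axis 45.8
knob 1744 [571.  172.4] [40.  17.6] long axis 39.8
[0.52244023 0.1308617  0.21626524] 39.63830958163327
0.57 ((606.7645263671875, 202.2215576171875), (21.233278274536133, 7.699043273925781), 39.63295364379883) 40.169161278029286
0.51 ((509.70770263671875, 265.6300354003906), (142.18670654296875, 218.07522583007812), 31.84877586364746) 123.35147824143156
218 40.49903109605026 [37.00185976 44.06571908]
```

View pics/w6.png

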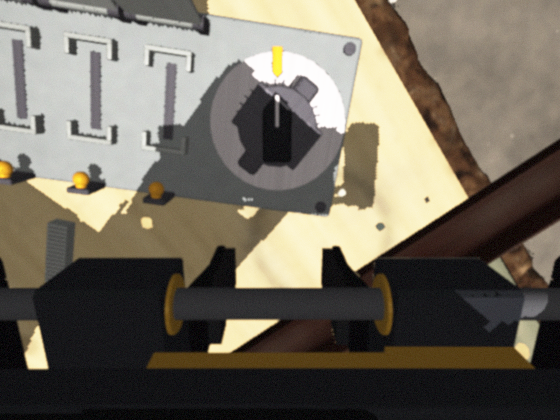

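The knob's light line (277,108) points straight at the dog (277,60); it measures 39.8° against 40.2°. To tighten, I push the −y ear clockwise from its anticlockwise side, which keeps the gripper body clear of the beam and covers.

Call:
send_rows(
  deltas="30 2 -10 0 0 0 0;30 2 0 0 0 0 0;30 2 0 0 0 0 0;28 1 0 0 0 0 0;0 0 0 0 0 -10.7 0;0 0 0 0 0 -10.7 0;0 0 0 0 0 -10.7 0;0 0 0 0 0 -10.7 0;0 0 0 0 0 -10.7 0;0 0 0 0 0 0 0",
  newtons=20,
)

```text
time: 15.22
position: [0.6173, 0.2012, 0.2257]
tool_rot: [0.688, 0.726, -0.0, -0.0]
ft_force: [0.5, 0.3, -0.5]
grip_width: 0.0002
grip_force: 0.0
```

```bash
python3 - <<'E'
from h import *
Q=R.from_euler('z',93.2,degrees=True).as_matrix()[:2,:2]
delta([*(A+Q@[.026,-.048]),.116],93.2)
E
```

```text
pos [0.6173 0.2012 0.2257] psi 93.06 tooldelta mm [ -0.4   0.4 109.7]
turn z first -0.14 then shift [ -0.4   0.4 109.7]
```

Call:
send_rows(
  deltas="0 0 30 0 0 0 0;0 0 30 0 0 0 0;0 0 30 0 0 0 0;0 0 14 0 0 0 0;0 0 6 0 0 0 0;0 0 0 0 0 0 0",
)

```text
time: 15.98
position: [0.6173, 0.2008, 0.1166]
tool_rot: [0.688, 0.726, 0.0, 0.0]
ft_force: [-0.2, -0.2, -0.4]
grip_width: 0.0003
grip_force: 0.0
```

Call:
send_rows(
  deltas="-3 0 0 0 0 0 0;-3 0 0 0 0 0 0;-2 0 0 0 0 0 0;-1 0 0 0 0 0 0;0 0 0 0 0 0 0",
)

```text
time: 16.6
position: [0.6177, 0.1923, 0.1168]
tool_rot: [0.688, 0.726, 0.001, 0.0]
ft_force: [0.7, 4.0, 2.5]
grip_width: 0.0004
grip_force: 2.0
```

Call:
send_rows(
  deltas="-5.1 1.6 0 0 0 6 0;-5.1 1.6 0 0 0 6 0;-5.1 1.6 0 0 0 6 0;-5.1 1.6 0 0 0 6 0;-5.1 1.6 0 0 0 6 0;-5.1 1.6 0 0 0 6 0;-5.1 1.6 0 0 0 6 0;0 0 0 0 0 0 0",
)

```text
time: 17.6
position: [0.6187, 0.1542, 0.116]
tool_rot: [0.902, 0.432, -0.001, 0.0]
ft_force: [-0.5, -0.7, 1.0]
grip_width: 0.0006
grip_force: 0.0
```

```bash
python3 - <<'E'
from h import *
p,r=tcp(); print(p,psi(),robot.get_obs()['ft_force'], (p[:2]-A)*1000)
# path: ring angle th 20->-2, fixed psi; interpolate ring-frame centre from (17.5,-47.5) to (21,-47)
for th in [20,16,12,8,4,0,-3]:
    f=(20-th)/20; v=np.array([17.5+3.5*f,-47.5+.5*f])/1000
    Q=R.from_euler('z',YAW+th,degrees=True).as_matrix()[:2,:2]; t=A+Q@v
    d=r.inv().apply([*t,p[2]]-p)*1000; print(th,np.round(t,4),np.round(d,1))
E
```

```text
[0.6186604  0.15424277 0.11604571] 51.218295125344675 [-0.51989398 -0.70798704  1.02814662] [ 47.46039976 -17.95723342]
20 [0.6193 0.1565] [ 2.2 -0.9 -0. ]
16 [0.6185 0.1538] [-0.5  0.2  0. ]
12 [0.6175 0.1511] [-3.2  1.1  0. ]
8 [0.6164 0.1484] [-5.9  1.9  0. ]
4 [0.6152 0.1458] [-8.8  2.6  0. ]
0 [0.6138 0.1432] [-11.6   3.1   0. ]
-3 [0.6126 0.1414] [-13.8   3.3   0. ]
```

Call:
send_rows(
  deltas="-2.7 1 0 0 0 0 0;-2.7 0.8 0 0 0 0 0;-2.8 0.7 0 0 0 0 0;0 0 0 0 0 0 0",
)

```text
time: 18.1
position: [0.6156, 0.1469, 0.1163]
tool_rot: [0.902, 0.432, -0.0, -0.0]
ft_force: [0.5, 0.9, 0.5]
grip_width: 0.0005
grip_force: 0.0
```

Call:
send_rows(
  deltas="-1.4 0.4 0 0 0 0 0;-1.4 0.3 0 0 0 0 0;-1 0.2 0 0 0 0 0;0 0 0 0 0 0 0",
)

```text
time: 18.6
position: [0.614, 0.1436, 0.1163]
tool_rot: [0.902, 0.432, -0.0, -0.0]
ft_force: [-0.1, -0.4, -0.1]
grip_width: 0.0006
grip_force: 0.0
```

Call:
send_rows(
  deltas="4 0 0 0 0 0 0;0 0 -35 0 0 0 0;0 0 -40 0 0 0 0;0 0 -25 0 0 0 0;-37 -26 0 0 0 0 0;-37 -26 0 0 0 0 0;0 0 0 0 0 0 0",
)

```text
time: 19.48
position: [0.5255, 0.1216, 0.216]
tool_rot: [0.902, 0.432, -0.003, -0.001]
ft_force: [1.1, -0.2, -0.3]
grip_width: 0.0005
grip_force: 0.0
```

```bash
python3 - <<'E'
from h import *
c=cam('wrist'); save(c,'w7.png'); head(c); print(tcp()[0],psi())
P=regpts(c,np.ones((420,560),bool)); d=P[:,:2]-A; r=np.hypot(*d.T); m=(P[:,2]>.05)&(P[:,2]<.065)&(r>.0345)&(r<.042)
a=np.degrees(np.arctan2(d[m,1],d[m,0])); h,_=np.histogram(a,np.arange(-180,181,10)); print([(int(x),int(n)) for x,n in zip(np.arange(-175,180,10),h) if n])
E
```

```text
ring 4354 [570.7 172.4] [64.2 62.8] long axis 14.9
knob 1791 [570.8 172.4] [40.3 18. ] long axis 39.6
[0.52863549 0.12176864 0.21655187] 51.13880624985244
[(-45, 7), (-35, 51), (-25, 50), (-15, 14), (135, 8), (145, 63), (155, 59), (165, 18)]
```

View pics/w7.png

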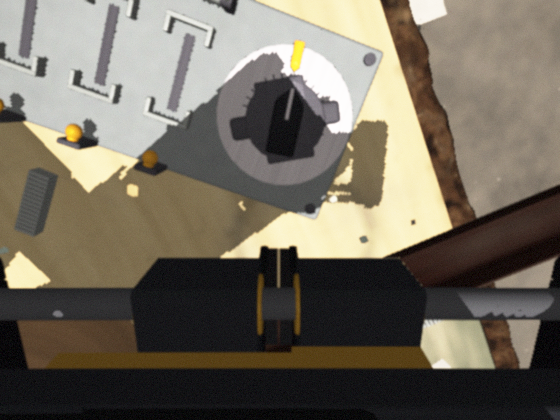

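The ear line reads 153°/−27°, so the ring is still at about 31° (0.54 rad): the finger slid off the ear tip. The knob is unmoved. I go on with the +y ear, contacting closer in.

Call:
send_rows(
  deltas="0 0 0 0 0 -5.8 0;0 0 0 0 0 -5.8 0;20 -15 0 0 0 0 0;19 -14 0 0 0 0 0;0 0 30 0 0 0 0;0 0 0 0 0 0 0",
)

```text
time: 20.27
position: [0.522, 0.1702, 0.1848]
tool_rot: [0.854, 0.521, -0.001, -0.001]
ft_force: [-0.5, 0.3, 0.3]
grip_width: 0.0004
grip_force: 0.0
```

```bash
python3 - <<'E'
from h import *
Q=R.from_euler('z',62.7,degrees=True).as_matrix()[:2,:2]
delta([*(A+Q@[-.025,.044]),.116],62.7)
E
```

```text
pos [0.522  0.1702 0.1848] psi 62.79 tooldelta mm [-0.6 -1.1 68.9]
turn z first 0.09 then shift [-0.7 -1.2 68.8]
```

Call:
send_rows(
  deltas="-0.6 -1 25 0 0 0 0;0 0 25 0 0 0 0;0 0 15 0 0 0 0;0 0 4 0 0 0 0;0 0 0 0 0 0 0",
)

```text
time: 20.9
position: [0.5212, 0.1696, 0.1177]
tool_rot: [0.854, 0.521, 0.0, 0.0]
ft_force: [-0.2, -0.4, 0.7]
grip_width: 0.0003
grip_force: 0.0
```

Call:
send_rows(
  deltas="3 0 0 0 0 0 0;3 0 0 0 0 0 0;2 0 0 0 0 0 0;1 0 0 0 0 0 0;0 0 0 0 0 0 0",
)

```text
time: 21.52
position: [0.5246, 0.1772, 0.1175]
tool_rot: [0.854, 0.521, -0.0, 0.0]
ft_force: [-0.9, -3.9, 1.8]
grip_width: 0.0003
grip_force: 1.8
```

```bash
python3 - <<'E'
from h import *
p,r=tcp(); print(p,psi(),robot.get_obs()['ft_force'], R.from_euler('z',-psi(),degrees=True).apply([*(p[:2]-A)*1000,0]))
E
```

```text
[0.52456497 0.17721189 0.11746675] 62.7599525352987 [-0.91107938 -3.90636136  1.84272614] [-16.88970936  43.75708932   0.        ]
```

Call:
send_rows(
  deltas="4.7 -1.4 0 0 0 6 0;4.7 -1.4 0 0 0 6 0;4.7 -1.4 0 0 0 6 0;4.7 -1.4 0 0 0 6 0;0 0 0 0 0 0 0",
)

```text
time: 22.15
position: [0.5305, 0.1959, 0.1171]
tool_rot: [0.943, 0.332, -0.001, -0.0]
ft_force: [-2.5, -2.2, 2.5]
grip_width: 0.0004
grip_force: 1.5
```

```bash
python3 - <<'E'
from h import *
p,r=tcp(); print(p,psi()-YAW,robot.get_obs()['ft_force'], R.from_euler('z',-psi(),degrees=True).apply([*(p[:2]-A)*1000,0]))
E
```

```text
[0.53045151 0.19594576 0.11709876] 7.122415168552454 [-2.54056211 -2.20862482  2.46405096] [-16.86043094  44.04573529   0.        ]
```

Contact is held and the geometry is steady. I continue the last 7° and press on the stop.

Call:
send_rows(
  deltas="4.7 -1.4 0 0 0 6 0;0.8 0 0 0 0 1 0;1 0 0 0 0 0 0;1 0 0 0 0 0 0;0 0 0 0 0 0 0",
)

```text
time: 22.78
position: [0.533, 0.2001, 0.1169]
tool_rot: [0.961, 0.275, -0.005, 0.0]
ft_force: [-6.5, -7.1, 6.8]
grip_width: 0.0005
grip_force: 4.5
```

Call:
send_rows(
  deltas="1 0 0 0 0 0 0;1 0 0 0 0 0 0;0 0 0 0 0 0 0",
)

```text
time: 23.15
position: [0.5333, 0.2003, 0.1169]
tool_rot: [0.961, 0.275, -0.007, 0.0]
ft_force: [-9.0, -8.9, 9.0]
grip_width: 0.0004
grip_force: 6.2
```

```bash
python3 - <<'E'
from h import *
p,r=tcp(); print(p,psi()-YAW,robot.get_obs()['ft_force'], R.from_euler('z',-psi(),degrees=True).apply([*(p[:2]-A)*1000,0]))
E
```

```text
[0.53327495 0.20028342 0.11685422] 0.23576283234450912 [-9.00559743 -8.87135902  8.95703329] [-17.32954266  43.89390039   0.        ]
```

The ring is on its hard stop (12.6 N resisted with no motion). Now I retreat, check the ring and knob, and re-measure the strips.

Call:
send_rows(
  deltas="-6 0 0 0 0 0 0;0 0 -35 0 0 0 0.5;0 0 -45 0 0 0 0.5;-40 0 -50 0 0 0 0.5;-40 0 -50 0 0 0 0.5;-20 0 -20 0 0 0 0.5;0 0 0 0 0 0 0.5;0 0 0 0 0 0 0.5",
)

```text
time: 24.15
position: [0.4504, 0.1481, 0.3143]
tool_rot: [0.962, 0.274, 0.001, -0.0]
ft_force: [-0.6, -0.1, 0.5]
grip_width: 0.0433
grip_force: 0.0
```

```bash
cat >> h.py <<'E'
def ears(c):
    P=regpts(c,np.ones((420,560),bool)); d=P[:,:2]-A; r=np.hypot(*d.T); m=(P[:,2]>.05)&(P[:,2]<.065)&(r>.0345)&(r<.042)
    a=np.arctan2(d[m,1],d[m,0]); print('ring deg',np.round(((np.degrees(np.angle(np.mean(np.exp(2j*a)))/2)-121.7+90)%180)-90,1),m.sum())
def cloud():
    L=[]
    for f in ['top.npz','w1.npz','w2.npz']:
        c=dict(np.load(f)); v,u=np.mgrid[0:250:2,0:560:2]; L.append(pts(c,np.c_[u.ravel(),v.ravel()]))
    return np.vstack(L)
def clear(C,xy,ps,z):
    b=np.radians(ps); d=C[:,:2]-np.array(xy); x=d@[np.cos(b),np.sin(b)]; y=d@[np.sin(b),-np.cos(b)]
    m=(C[:,2]>z-.006)&(C[:,2]<.18)
    ox=np.maximum(abs(x)-.0375,0); oy=np.maximum(abs(y)-.095,0); g=np.hypot(ox,oy)[m]
    i=np.argsort(g)[:3]; print('clear mm',np.round(np.sort(g)[[0,5,20]]*1000,1),np.round(C[m][i[0]],3))
E
python3 - <<'E'
from h import *
c=cam('wrist'); head(c); ears(c); print(tcp()[0],psi()); save(c,'w8.png'); np.savez('w8.npz',**c)
B=[]
for d in robot.cut_out('wrist','strip_0_mid')[:6]: print(d['p'],d['box']); b=np.array(d['box']); B.append(b+[-5,-5,5,5]); strips(c,[np.clip(B[-1],0,559)],.012) 
C=cloud()
for xy,a in [((.3524,.2551),207),((.3153,.3246),230),((.5597,-.064),165.5),((.5597,-.064),-14.5)]: print(xy,a); clear(C,xy,a,.072)
for y in (-.06,0,.06): clear(C,O+Rn@[0,y],211.7,.083)
E
```

```text
ring 2523 [570.5 172. ] [62.2 64.4] long axis -15.0
knob 1003 [570.4 172.2] [39.5 18.1] long axis 39.4
ring deg 0.2 170
[0.45027515 0.14816347 0.31387367] 31.782113694432258
0.66 [449.2, 170.1, 507.3, 219.2]
775 (559.5927124023438, -63.7823486328125) (19.36565589904785, 60.162376403808594) 168.0727 0.007903344161562931
(0.3524, 0.2551) 207
clear mm [18.9 22.  26.6] [0.357 0.135 0.141]
(0.3153, 0.3246) 230
clear mm [ 99.7 102.6 105.8] [0.357 0.135 0.141]
(0.5597, -0.064) 165.5
clear mm [12.8 13.7 14.8] [0.59  0.04  0.133]
(0.5597, -0.064) -14.5
clear mm [12.8 13.7 14.8] [0.59  0.04  0.133]
clear mm [0. 0. 0.] [0.573 0.169 0.091]
clear mm [24.8 25.2 25.8] [0.577 0.291 0.091]
clear mm [25.1 25.7 26.3] [0.521 0.381 0.077]
```

Ring at 0.2°, knob at 39.5°: the head is done. I rotate half a turn and get a view of the two near strips.

Call:
send_rows(
  deltas="34 -44 0 0 0 -10.3 0.5;25 -44 0 0 0 -10.3 0.5;15 -50 0 0 0 -10.3 0.5;0 0 0 0 0 -10.3 0.5;0 0 0 0 0 -10.3 0.5;0 0 0 0 0 -10.3 0.5;0 0 0 0 0 -10.3 0.5;0 0 0 0 0 -10.3 0.5",
)

```text
time: 25.25
position: [0.4143, 0.2954, 0.3133]
tool_rot: [0.541, 0.841, -0.001, -0.001]
ft_force: [-0.4, -0.7, -0.7]
grip_width: 0.0434
grip_force: 0.0
```

Call:
send_rows(
  deltas="0 0 0 0 0 -10.3 0.5;0 0 0 0 0 -10.3 0.5;0 0 0 0 0 -10.3 0.5;0 0 0 0 0 -10.3 0.5;0 0 0 0 0 -10.3 0.5;0 0 0 0 0 -10.3 0.5;0 0 0 0 0 -10.3 0.5;0 0 0 0 0 -10.3 0.5;0 0 0 0 0 -10.3 0.5;0 0 0 0 0 0 0.5",
)

```text
time: 26.5
position: [0.4143, 0.2953, 0.3136]
tool_rot: [-0.231, 0.973, -0.0, -0.001]
ft_force: [-1.0, -0.5, 0.2]
grip_width: 0.043
grip_force: 0.0
```

```bash
python3 - <<'E'
from h import *
c=cam('wrist'); print(tcp()[0],psi()); save(c,'w9.png')
for d in robot.cut_out('wrist','strip_0_mid')[:6]: print(d['p'],d['box']); strips(c,[np.clip(np.array(d['box'])+[-5,-5,5,5],0,559)],.012)
E
```

```text
[0.41420204 0.29521892 0.31373991] -153.30568361743195
0.52 [1.6, 54.4, 29.4, 109.7]
477 (452.3752136230469, -4.9513702392578125) (52.37031555175781, 23.414508819580078) 14.075307 0.012045574667481724
```

View pics/w9.png

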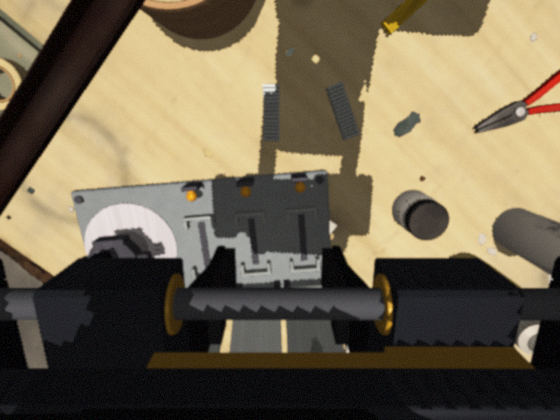

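Strips B at (271,112) and C at (342,110) are in place. I measure them by depth.

```bash
cat >> h.py <<'E'
def near(c,xy,zt=.0125,rad=.055):
    P=regpts(c,np.ones((420,560),bool)); P=P[(np.hypot(*(P[:,:2]-np.array(xy)).T)<rad)&(abs(P[:,2]-zt)<.006)]
    rc=cv2.minAreaRect((P[:,:2]*1000).astype(np.float32)); bp=cv2.boxPoints(rc); e=max([bp[1]-bp[0],bp[2]-bp[1]],key=np.linalg.norm)
    a=np.degrees(np.arctan2(e[1],e[0]))%180; print(len(P),np.round(rc[0],1),np.round(rc[1],1),'yaw',round(a,1),'z',round(float(np.median(P[:,2])),4)); return np.array(rc[0])/1000,a
E
python3 - <<'E'
from h import *
c=cam('wrist')
xy,a=near(c,(.3524,.2551),rad=.04); delta([*xy,.073],a+180)
near(c,(.3153,.3246),rad=.04)
E
```

```text
888 [350.8 254.9] [57.7 17.4] yaw 26.8 z 0.0127
pos [0.4141 0.2951 0.3142] psi -153.26 tooldelta mm [ 74.4  -7.4 241.3]
turn z first -0.02 then shift [ 74.6  -7.4 241.2]
954 [314.  324.5] [59.4 18.1] yaw 48.9 z 0.0128
```

Call:
send_rows(
  deltas="37 -3.5 20 0 0 0 0.5;37 -4 30 0 0 0 0.5;0 0 50 0 0 0 0.5;0 0 50 0 0 0 0.5;0 0 40 0 0 0 0.5;0 0 30 0 0 0 0.5;0 0 15 0 0 0 0.5;0 0 6 0 0 0 0.5;0 0 0 0 0 0 0.5",
  newtons=30,
)

```text
time: 27.78
position: [0.3516, 0.2549, 0.0738]
tool_rot: [-0.232, 0.973, 0.0, -0.0]
ft_force: [-0.4, 0.4, -0.2]
grip_width: 0.0439
grip_force: 0.0
```

Call:
send_rows(
  deltas="0 0 0 0 0 0 0;0 0 0 0 0 0 0;0 0 0 0 0 0 0;0 0 0 0 0 0 0;0 0 -20 0 0 0 0;0 0 -30 0 0 0 0;0 0 -30 0 0 0 0;0 0 0 0 0 0 0",
)

```text
time: 28.78
position: [0.3522, 0.2551, 0.1555]
tool_rot: [-0.232, 0.973, 0.0, 0.002]
ft_force: [0.2, -0.1, -0.0]
grip_width: 0.0175
grip_force: 30.0
```

```bash
python3 - <<'E'
from h import *
t=O+Rn@[0,.060]; delta([*t,.160],211.7); print(robot.get_obs()['grip_width'],robot.get_obs()['grip_force'])
E
```

```text
pos [0.3522 0.2551 0.1555] psi -153.14 tooldelta mm [-145.2   36.7   -3.9]
turn z first -4.84 then shift [-147.7   24.4   -4.5]
0.017522157731057017 29.99958425760269
```

Call:
send_rows(
  deltas="0 0 -5 0 0 -4.8 0;-37 6 0 0 0 0 0;-37 6 0 0 0 0 0;-37 6 0 0 0 0 0;-37 6 0 0 0 0 0;0 0 0 0 0 0 0",
)

```text
time: 29.52
position: [0.4669, 0.3543, 0.1577]
tool_rot: [-0.273, 0.962, 0.0, 0.001]
ft_force: [-0.3, -0.6, -0.9]
grip_width: 0.0177
grip_force: 30.0
```

```bash
python3 - <<'E'
from h import *
t=O+Rn@[0,.060]; delta([*t,.0845],211.7); print(robot.get_obs()['grip_width'],robot.get_obs()['grip_force'])
E
```

```text
pos [0.4669 0.3543 0.1577] psi -148.32 tooldelta mm [ 2.2  0.3 73.2]
turn z first -0.02 then shift [ 2.   0.3 73.2]
0.017747565546417203 29.999826550483704
```

Call:
send_rows(
  deltas="2 0 25 0 0 0 0;0 0 25 0 0 0 0;0 0 15 0 0 0 0;0 0 7 0 0 0 0;0 0 1.5 0 0 0 0;0 0 0 0 0 0 0",
)

```text
time: 30.28
position: [0.4634, 0.3519, 0.0859]
tool_rot: [-0.273, 0.962, 0.0, 0.0]
ft_force: [0.2, -0.1, -1.2]
grip_width: 0.0175
grip_force: 30.0
```

Call:
send_rows(
  deltas="0 0 0 0 0 0 0.35;0 0 0 0 0 0 0.35;0 0 0 0 0 0 0.35;0 0 -30 0 0 0 0.35;0 0 -50 0 0 0 0.35;0 0 -50 0 0 0 0.35;0 0 -40 0 0 0 0.35;-20 0 -20 0 0 0 0.5;0 0 0 0 0 0 0.5",
)

```text
time: 31.4
position: [0.4818, 0.3631, 0.2776]
tool_rot: [-0.273, 0.962, 0.001, 0.003]
ft_force: [-0.1, -1.1, -0.3]
grip_width: 0.0408
grip_force: 0.0
```

```bash
python3 - <<'E'
from h import *
c=cam('wrist'); print(tcp()[0],psi()); save(c,'w10.png')
near(c,O+Rn@[0,.06],zt=.0245,rad=.045)
xy,a=near(c,(.314,.3246),rad=.045); delta([*xy,.073],a+180)
E
```

```text
[0.48006224 0.36226097 0.27563735] -148.34680050075494
1492 [464.8 353.9] [79.8 35.4] yaw 31.6 z 0.0224
952 [320.2 331.1] [41.7 18.5] yaw 49.0 z 0.0128
pos [0.4801 0.3623 0.2756] psi -148.35 tooldelta mm [152.6  57.4 202.5]
turn z first -17.39 then shift [128.3 100.3 202.6]
```

```bash
python3 - <<'E'
from h import *
c=cam('wrist'); P=regpts(c,np.ones((420,560),bool)); L=(P[:,:2]-O)@Rn; m=(abs(L[:,0])<.034)&(abs(L[:,1]-.06)<.0125); q=np.c_[L[m],P[m,2]]
h=q[q[:,2]>.0195]; print(len(q),len(h),np.percentile(h,[2,50,98],axis=0).round(4).tolist())
E
```

```text
13444 12937 [[-0.0184, 0.048, 0.0224], [-0.0095, 0.06, 0.3088], [0.0118, 0.0719, 0.3202]]
```

Call:
send_rows(
  deltas="0 0 0 0 0 -8.7 0.5;0 0 0 0 0 -8.7 0.5;45 33 0 0 0 0 0.5;46 34 30 0 0 0 0.5;46 33 30 0 0 0 0.5;0 0 50 0 0 0 0.5;0 0 40 0 0 0 0.5;0 0 20 0 0 0 0.5;0 0 0 0 0 0 0.5",
)

```text
time: 32.62
position: [0.3156, 0.3236, 0.105]
tool_rot: [-0.415, 0.91, -0.0, -0.004]
ft_force: [-0.5, 0.2, 0.7]
grip_width: 0.0435
grip_force: 0.0
```

```bash
python3 - <<'E'
from h import *
delta([.3147,.3246,.0738],229)
E
```

```text
pos [0.3156 0.3236 0.105 ] psi -130.95 tooldelta mm [-0.4  1.3 31.2]
turn z first 0.05 then shift [-0.2  1.3 31.2]
```

Call:
send_rows(
  deltas="0 1.3 15 0 0 0 0.5;0 0 11 0 0 0 0.5;0 0 5 0 0 0 0.5;0 0 0 0 0 0 0;0 0 0 0 0 0 0;0 0 0 0 0 0 0;0 0 0 0 0 0 0;0 0 -30 0 0 0 0;0 0 -50 0 0 0 0;0 0 0 0 0 0 0",
)

```text
time: 33.88
position: [0.3184, 0.3269, 0.1589]
tool_rot: [-0.415, 0.91, 0.0, 0.004]
ft_force: [1.1, 0.4, -1.2]
grip_width: 0.0177
grip_force: 30.0
```

```bash
python3 - <<'E'
from h import *
delta([*O,.160],211.7); print(robot.get_obs()['grip_width'],robot.get_obs()['grip_force'])
c=cam('top'); P=regpts(c,np.ones((420,560),bool)); L=(P[:,:2]-O)@Rn; m=(abs(L[:,0])<.034)&(abs(L[:,1]-.06)<.0125); q=np.c_[L[m],P[m,2]]
print(np.histogram(q[:,2],[-.01,.006,.014,.019,.022,.025,.028,.04,.1])[0]);h=q[abs(q[:,2]-.024)<.004]; print(np.percentile(h,[2,50,98],axis=0).round(4).tolist())
E
```

```text
pos [0.3184 0.3269 0.1589] psi -130.93 tooldelta mm [-9.830e+01 -1.507e+02 -1.000e-01]
turn z first 17.37 then shift [-138.8 -114.5   -1.1]
0.017744298733319206 29.998686611652374
[ 1 69 14 20 68 50 14  0]
[[-0.0307, 0.0532, 0.0202], [-0.0009, 0.0622, 0.0245], [0.0263, 0.0704, 0.0278]]
```

Call:
send_rows(
  deltas="0 0 -5 0 0 8.7 0;0 0 0 0 0 8.7 0;-35 -29 0 0 0 0 0;-35 -29 0 0 0 0 0;-35 -29 0 0 0 0 0;-34 -28 0 0 0 0 0;0 0 0 0 0 0 0",
)

```text
time: 34.8
position: [0.4991, 0.3002, 0.1596]
tool_rot: [-0.271, 0.962, -0.0, 0.001]
ft_force: [-0.1, -1.1, -0.9]
grip_width: 0.0181
grip_force: 30.0
```

```bash
python3 - <<'E'
from h import *
delta([*O,.0855],211.7); print(robot.get_obs()['grip_width'],robot.get_obs()['grip_force'])
E
```

```text
pos [0.4991 0.3002 0.1596] psi -148.52 tooldelta mm [ 1.   3.3 74.1]
turn z first -0.22 then shift [ 0.9  3.2 74.1]
0.018053157556424414 29.998590052127838
```

Call:
send_rows(
  deltas="1 3 25 0 0 -0.2 0;0 0 25 0 0 0 0;0 0 15 0 0 0 0;0 0 7 0 0 0 0;0 0 0 0 0 0 0",
)

```text
time: 35.42
position: [0.4917, 0.3031, 0.0905]
tool_rot: [-0.275, 0.962, 0.0, -0.001]
ft_force: [-3.3, -0.4, 12.2]
grip_width: 0.0174
grip_force: 30.0
```

```bash
python3 - <<'E'
from h import *
delta([*O,.0855],211.7); o=robot.get_obs();print(o['grip_width'],o['grip_force'],o['ft_force'])
c=cam('side'); P=regpts(c,np.ones((420,560),bool)); L=(P[:,:2]-O)@Rn; m=(abs(L[:,0])<.045)&(abs(L[:,1])<.0125)&(P[:,2]<.06); q=np.c_[L[m],P[m,2]]; print(len(q)); print(np.percentile(q,[2,50,98],axis=0).round(4).tolist() if len(q)>5 else '')
E
```

```text
pos [0.4917 0.3031 0.0905] psi -148.13 tooldelta mm [-3.8 -3.2  5. ]
turn z first 0.17 then shift [-3.8 -3.1  5. ]
0.017427336469225813 29.995633363723755 [-3.28665294 -0.42438359 12.19631057]
50
[[-0.0441, -0.0086, 0.0078], [0.0162, 0.0081, 0.0102], [0.0443, 0.0123, 0.0245]]
```

A 12 N contact: the strip seems shifted in the grip. I lift and look from the side.

Call:
send_rows(
  deltas="0 0 -25 0 0 0 0;0 0 -35 0 0 0 0;0 0 0 0 0 0 0;0 0 0 0 0 0 0",
)

```text
time: 35.98
position: [0.4925, 0.3029, 0.1486]
tool_rot: [-0.274, 0.962, -0.0, -0.001]
ft_force: [-0.3, -0.4, -0.7]
grip_width: 0.0171
grip_force: 30.0
```

```bash
python3 - <<'E'
from h import *
c=cam('side'); p,r=tcp(); print(p,psi(),robot.get_obs()['grip_width'])
u,v=proj(c,p-[0,0,.06])[0]; u,v=int(u),int(v); print(u,v)
cr=c['image'][v-50:v+50,u-65:u+65,::-1]; cv2.imwrite('pics/s1.png',cv2.resize(cr,None,fx=6,fy=6,interpolation=cv2.INTER_CUBIC))
P=regpts(c,np.ones((420,560),bool)); T=r.inv().apply(P-p); m=(abs(T[:,0])<.05)&(abs(T[:,1])<.0095)&(T[:,2]>.045)&(T[:,2]<.085); q=T[m]; print(len(q),np.percentile(q,[2,50,98],axis=0).round(4).tolist() if len(q)>5 else '')
E
```

```text
[0.49224213 0.30272554 0.14808777] -148.14557500781092 0.017822179587236243
275 209
12 [[-0.0238, 0.007, 0.0658], [-0.0117, 0.0087, 0.07], [0.0325, 0.0093, 0.0773]]
```

View pics/s1.png

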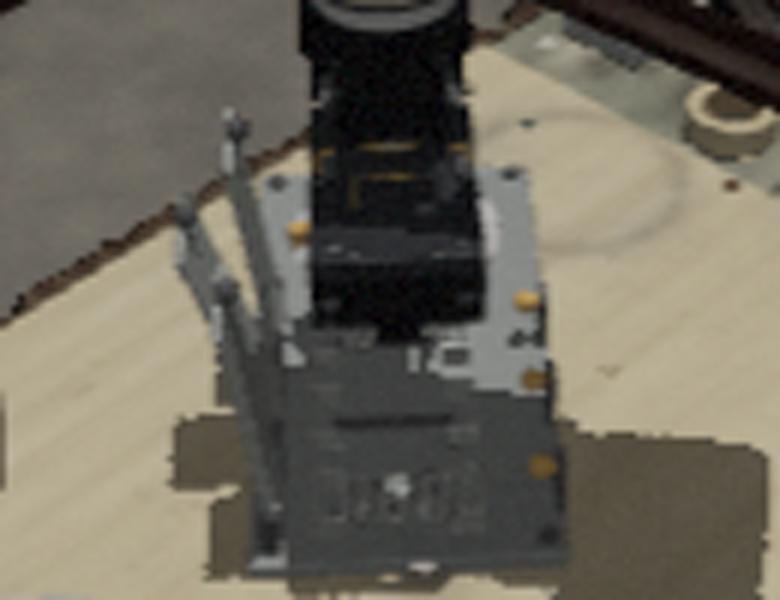

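```bash
python3 - <<'E'
from h import *
c=cam('wrist'); save(c,'w11.png'); p,r=tcp()
P=regpts(c,np.ones((420,560),bool)); T=r.inv().apply(P-p)*1000; m=(abs(T[:,0])<60)&(abs(T[:,1])<8.5)&(T[:,2]>35)&(T[:,2]<105); q=T[m]
for x in range(-20,60,4):
    s=q[(q[:,0]>=x)&(q[:,0]<x+4)]
    if len(s): print(x,len(s),np.percentile(s[:,2],[5,50,95]).round(1))
cr=c['image'][180:380,190:370,::-1]; cv2.imwrite('pics/w11c.png',cv2.resize(cr,None,fx=3,fy=3))
E
```

```text
-12 8 [64.3 64.5 65.7]
-8 216 [62.3 63.4 64.6]
-4 243 [61.7 62.5 63.7]
0 233 [60.5 61.6 63. ]
4 251 [59.5 60.8 61.9]
8 252 [59. 60. 61.]
12 260 [58.4 59.3 60.3]
16 270 [57.6 58.7 59.8]
20 293 [56.6 57.9 59.3]
24 289 [55.9 57.  58.4]
28 300 [55.2 56.2 57.7]
32 475 [56.1 62.1 68. ]
```

View pics/w11c.png

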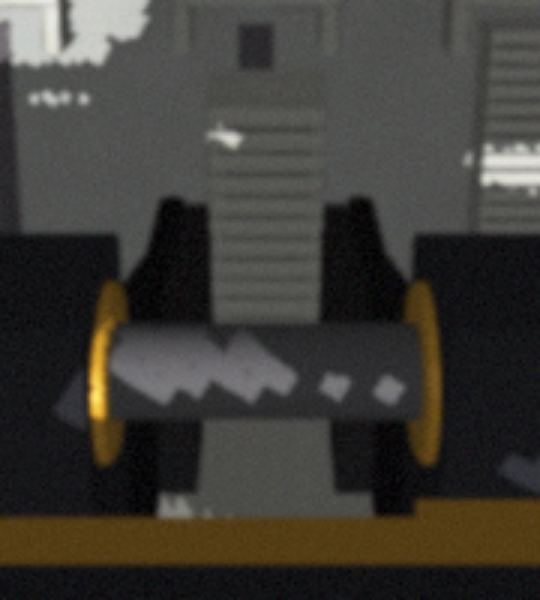

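The strip is pitched about 11° nose-up in the grip and shifted about +5 mm; the slackening happened. I pitch the tool by −11° to level it, recentre, and lower it.

Call:
send_rows(
  deltas="3 -3 20 0 0 0 0;0 0 0 0 -5.5 0 0;0 0 0 0 -5.5 0 0;0 0 0 0 0 0 0",
)

```text
time: 36.58
position: [0.4901, 0.298, 0.1276]
tool_rot: [-0.273, 0.958, 0.026, 0.089]
ft_force: [1.4, -0.2, -0.5]
grip_width: 0.0175
grip_force: 30.0
```

```bash
python3 - <<'E'
from h import *
c=cam('wrist'); p,r=tcp(); print(p,r.as_matrix().round(3).tolist())
P=regpts(c,np.ones((420,560),bool)); T=r.inv().apply(P-p)*1000; m=(T[:,0]>-10)&(T[:,0]<31)&(abs(T[:,1])<8.5)&(T[:,2]>45)&(T[:,2]<70)
L=(P[m,:2]-O)@Rn*1000; z=P[m,2]*1000; k=np.polyfit(L[:,0],z,1); print('tilt deg',np.degrees(np.arctan(k[0])),'y',np.median(L[:,1]),'x range',L[:,0].min(),L[:,0].max(),'z top',np.polyval(k,0))
m=(T[:,0]>-10)&(T[:,0]<45)&(abs(T[:,1])<7)&(T[:,2]>45)&(T[:,2]<62); L=(P[m,:2]-O)@Rn*1000; print('end x',np.percentile(L[:,0],[1,2,5]))
E
```

```text
[0.49130858 0.29845718 0.12810043] [[-0.835, -0.527, 0.158], [-0.518, 0.85, 0.099], [-0.187, 0.001, -0.982]]
tilt deg 0.04482912588696354 y -0.7649427360397412 x range -26.655458264342666 12.136247248367402 z top 66.80037674162233
end x [-29.73939568 -29.6016842  -29.43118685]
```

Level and centred (tilt 0°, end at −29.8 mm, y −0.8). I descend 42 mm vertically and release.

Call:
send_rows(
  deltas="3.8 0 19.6 0 0 0 0;2.9 0 14.7 0 0 0 0;1.2 0 6 0 0 0 0;0 0 0 0 0 0 0",
)

```text
time: 37.12
position: [0.4921, 0.2989, 0.0874]
tool_rot: [-0.273, 0.957, 0.026, 0.092]
ft_force: [-0.0, -0.7, -0.7]
grip_width: 0.0173
grip_force: 30.0
```

Call:
send_rows(
  deltas="0 0 0 0 0 0 0.35;0 0 0 0 0 0 0.35;0 0 0 0 0 0 0.35;-3.8 0 -19.6 0 0 0 0.35;-7.6 0 -39 0 0 0 0.35;0 0 -40 0 5.5 0 0.35;0 0 -40 0 5.5 0 0.35;0 0 -30 0 0 0 0.5;0 0 0 0 0 0 0.5",
)

```text
time: 38.25
position: [0.4838, 0.2934, 0.2595]
tool_rot: [-0.274, 0.962, 0.0, 0.003]
ft_force: [0.7, -0.5, -0.0]
grip_width: 0.0408
grip_force: 0.0
```

```bash
cat >> h.py <<'E'
def lanes(c):
    P=regpts(c,np.ones((420,560),bool)); L=(P[:,:2]-O)@Rn
    for i,y in enumerate((-.06,0,.06)):
        m=(abs(L[:,0])<.034)&(abs(L[:,1]-y)<.0125)&(P[:,2]<.1); q=np.c_[L[m],P[m,2]]
        h=q[abs(q[:,2]-.024)<.0035]; print('lane',i,np.histogram(q[:,2],[-.01,.014,.019,.022,.026,.03,.1])[0],(np.percentile(h,[2,50,98],axis=0)*1000).round(1).tolist() if len(h)>5 else '')
E
python3 - <<'E'
from h import *
print(tcp()[0],psi()); c=cam('wrist'); lanes(c); lanes(cam('top'))
E
```

```text
[0.4837555  0.29337574 0.25954293] -148.13965286547094
lane 0 [1565    0    0    0    0    0] 
lane 1 [546  30 136 944   0   0] [[-25.6, -8.9, 21.4], [1.8, -0.1, 22.9], [31.4, 8.7, 24.5]]
lane 2 [390  57 164 956   0   0] [[-31.5, 51.3, 21.2], [-3.5, 59.8, 23.0], [26.5, 68.6, 24.5]]
lane 0 [2 0 0 0 0 0] 
lane 1 [19  3  1  3  0  0] 
lane 2 [ 6  4  2 24 11  2] [[-31.1, 53.6, 21.8], [9.1, 58.2, 24.7], [27.0, 62.6, 27.0]]
```

Lanes 1 and 2 each hold a flat strip. Next is strip A on the right, re-measured by the top camera.

```bash
python3 - <<'E'
from h import *
c=cam('top'); xy,a=near(c,(.5597,-.064),zt=.009,rad=.045)
delta([.5597,-.0638,.16],167)
E
```

```text
156 [556.9 -67.4] [73.5 43.5] yaw 7.3 z 0.0099
pos [0.4815 0.2924 0.2557] psi -148.15 tooldelta mm [ 121.3 -343.9   95.8]
turn z first 44.85 then shift [-156.3 -329.5   95.7]
```

Call:
send_rows(
  deltas="6 -52 0 0 0 0 0.4;6 -52 0 0 0 0 0.4;6 -52 0 0 0 0 0.4;6 -52 0 0 0 0 0.4;6 -52 0 0 0 0 0.4;6 -52 0 0 0 0 0.4;6 -52 0 0 0 0 0.4;6 -52 0 0 0 0 0.4",
)

```text
time: 39.4
position: [0.6608, -0.0873, 0.2544]
tool_rot: [-0.274, 0.962, 0.001, -0.002]
ft_force: [0.1, 0.5, 0.9]
grip_width: 0.0347
grip_force: 0.0
```

Call:
send_rows(
  deltas="0 0 0 0 0 9 0.4;0 0 0 0 0 9 0.4;0 0 0 0 0 9 0.4;0 0 0 0 0 9 0.4;0 0 0 0 0 9 0.4;0 0 0 0 0 0 0.4;0 0 0 0 0 0 0.4",
)

```text
time: 40.28
position: [0.6607, -0.0858, 0.2556]
tool_rot: [0.113, 0.994, 0.0, -0.001]
ft_force: [-0.0, -0.9, -0.1]
grip_width: 0.0348
grip_force: 0.0
```

```bash
python3 - <<'E'
from h import *
c=cam('wrist'); save(c,'w12.png'); xy,a=near(c,(.5597,-.064),zt=.0095,rad=.05)
for d in robot.cut_out('wrist','strip_0_mid')[:3]:
    P=regpts(c,d['region']); P=P[abs(P[:,2]-.009)<.005]; print(d['p'],d['box'],np.median(P,0)); rc=cv2.minAreaRect((P[:,:2]*1000).astype(np.float32)); print(rc)
delta([*xy,.0695],a)
E
```

```text
1326 [559.3 -64.2] [17.8 58.6] yaw 166.6 z 0.0084
0.93 [263.7, 46.6, 288.7, 112.6] [ 0.55771986 -0.06431866  0.00837225]
((559.3485107421875, -64.21392059326172), (17.76665687561035, 58.64033126831055), 76.58196258544922)
pos [ 0.661  -0.0859  0.2562] psi 166.93 tooldelta mm [103.7  -1.9 186.8]
turn z first 0.3 then shift [103.9  -2.5 186.7]
```

Call:
send_rows(
  deltas="35 -1 0 0 0 0 0.4;35 -1 0 0 0 0 0.4;34 -0.5 0 0 0 0 0.4;0 0 50 0 0 0 0.4;0 0 50 0 0 0 0.4;0 0 45 0 0 0 0.4;0 0 28 0 0 0 0.4;0 0 10 0 0 0 0.4;0 0 3 0 0 0 0.4;0 0 0 0 0 0 0.4",
  newtons=35,
)

```text
time: 41.62
position: [0.5601, -0.0649, 0.0718]
tool_rot: [0.114, 0.993, -0.0, 0.001]
ft_force: [0.8, 0.2, 0.2]
grip_width: 0.0348
grip_force: 0.0
```

Call:
send_rows(
  deltas="0 0 0 0 0 0 0;0 0 0 0 0 0 0;0 0 0 0 0 0 0;0 0 -20 0 0 0 0;0 0 -45 0 0 0 0;0 0 -50 0 0 0 0;0 0 -50 0 0 0 0;0 0 -20 0 0 0 0;0 0 0 0 0 0 0",
)

```text
time: 42.75
position: [0.5601, -0.0648, 0.2576]
tool_rot: [0.114, 0.993, -0.0, 0.002]
ft_force: [-0.2, -1.5, -0.9]
grip_width: 0.0174
grip_force: 35.0
```

```bash
python3 - <<'E'
from h import *
delta([*(O+Rn@[0,-.06]),.20],211.7); o=robot.get_obs(); print(o['grip_width'],o['grip_force'])
E
```

```text
pos [ 0.5601 -0.0648  0.2576] psi 166.86 tooldelta mm [103.2 300.7  57.1]
turn z first -44.84 then shift [-139.   285.8   57.6]
0.01738090630728903 34.99973952770233
```

Call:
send_rows(
  deltas="14 43 0 0 0 0 0;15 43 0 0 0 0 0;15 43 0 0 0 0 0;15 43 0 0 0 0 0;15 43 0 0 0 0 0;15 43 0 0 0 0 0;14 43 0 0 0 0 0;0 0 0 0 0 0 0",
)

```text
time: 43.75
position: [0.5259, 0.2545, 0.2538]
tool_rot: [0.112, 0.994, -0.0, -0.002]
ft_force: [-0.0, -1.1, -0.5]
grip_width: 0.0178
grip_force: 35.0
```

Call:
send_rows(
  deltas="0 0 0 0 0 -9 0;0 0 0 0 0 -9 0;0 0 0 0 0 -9 0;0 0 0 0 0 -9 0;0 0 0 0 0 -8.8 0;0 12 50 0 0 0 0;0 0 0 5 0 0 0;0 0 0 5 0 0 0;0 0 0 0 0 0 0",
)

```text
time: 44.88
position: [0.5201, 0.2617, 0.2043]
tool_rot: [-0.272, 0.958, -0.084, 0.022]
ft_force: [-0.3, -0.2, -1.4]
grip_width: 0.0176
grip_force: 35.0
```

```bash
cat > chk.py <<'E'
from h import *
c=cam('wrist'); p,r=tcp(); print(p,(Rn.T@(p[:2]-O)*1000).round(1),r.as_matrix().round(3).tolist(),robot.get_obs()['grip_width'],robot.get_obs()['ft_force'])
P=regpts(c,np.ones((420,560),bool)); T=r.inv().apply(P-p)*1000; m=(T[:,0]>-12)&(T[:,0]<45)&(abs(T[:,1])<7.5)&(T[:,2]>45)&(T[:,2]<70); q=T[m]
k=np.polyfit(q[q[:,0]<28][:,0],q[q[:,0]<28][:,2],1); print('pitch',np.degrees(np.arctan(k[0])),'ztop at 0',k[1],'end x',np.percentile(q[:,0],[95,98,99]))
L=(P[m,:2]-O)@Rn*1000; print('nailer y',np.median(L[:,1]),'x end',np.percentile(L[:,0],[1,3]),'z top',np.median(P[m,2])*1000)
E
python3 chk.py
```

```text
[0.5205741  0.26153119 0.20466747] [ -1.1 -47.4] [[-0.851, -0.518, 0.088], [-0.525, 0.838, -0.148], [0.003, -0.172, -0.985]] 0.017186337833858572 [-0.21922628  0.42570045  0.07303819]
pitch 0.21681935833735846 ztop at 0 63.31816981736754 end x [30.67879666 30.94575223 31.05360373]
nailer y -58.24566845378262 x end [-32.37174504 -32.16670415] z top 142.2170051511845
```

Call:
send_rows(
  deltas="-2 7 39.4 0 0 0 0;0 7 39.4 0 0 0 0;0 3.5 19.7 0 0 0 0;0 0 0 0 0 0 0",
)

```text
time: 45.42
position: [0.5222, 0.2619, 0.104]
tool_rot: [-0.271, 0.959, -0.084, 0.021]
ft_force: [0.2, 0.5, -0.1]
grip_width: 0.0174
grip_force: 35.0
```

```bash
python3 chk.py
```

```text
[0.5229779  0.26236256 0.10525515] [  1.3 -47.9] [[-0.852, -0.516, 0.089], [-0.524, 0.839, -0.148], [0.002, -0.173, -0.985]] 0.017294528428584272 [-0.79723939 -0.37282329  0.28035273]
pitch -0.024205722504900485 ztop at 0 64.26729779973815 end x [31.24633162 31.59256607 31.70509169]
nailer y -59.05884799582952 x end [-30.48170796 -30.23277303] z top 41.91608718380215
```

Call:
send_rows(
  deltas="0 1.7 9.8 0 0 0 0;0 0.9 5 0 0 0 0;0 0 0 0 0 0 0",
)

```text
time: 45.85
position: [0.5228, 0.2632, 0.0907]
tool_rot: [-0.272, 0.958, -0.084, 0.024]
ft_force: [-0.0, 0.6, -1.0]
grip_width: 0.0175
grip_force: 35.0
```

Call:
send_rows(
  deltas="0 0 0 0 0 0 0.3;0 0 0 0 0 0 0.3;0 0 0 0 0 0 0.3;0 -4 -20 0 0 0 0.3;0 -8 -40 0 0 0 0.3;0 -7 -40 0 0 0 0.3;0 0 -40 -5 0 0 0.5;0 0 -10 -5 0 0 0.5;0 0 0 0 0 0 0.5",
)

```text
time: 46.98
position: [0.5205, 0.2682, 0.2432]
tool_rot: [-0.272, 0.962, -0.0, 0.002]
ft_force: [-0.7, -0.5, 0.1]
grip_width: 0.0421
grip_force: 0.0
```

```bash
python3 - <<'E'
from h import *
print(tcp()[0],psi()); c=cam('wrist'); lanes(c); save(c,'w13.png'); np.savez('w13.npz',**c)
E
```

```text
[0.52052043 0.26815256 0.24324317] -148.4443631199592
lane 0 [ 563   38  196 1023    0    0] [[-28.0, -67.7, 21.1], [-0.3, -59.2, 22.8], [29.2, -50.5, 24.3]]
lane 1 [ 575   48  169 1057    0    0] [[-26.0, -8.9, 21.2], [1.8, -0.3, 22.9], [31.2, 8.4, 24.4]]
lane 2 [ 343    8  137 1031    0    0] [[-33.0, 47.9, 21.3], [-5.5, 55.9, 23.0], [24.2, 64.1, 24.6]]
```

All three lanes hold flat strips. Covers next: closed fingers behind cover_0, then sweep it over and press.

```bash
cat > cov.py <<'E'
from h import *
import sys
x,y,z=[float(a)/1000 for a in sys.argv[1:4]]
delta([*(O+Rn@[x,y]),z+.07],211.7); p=tcp()[0]; print('nailer',(Rn.T@(p[:2]-O)*1000).round(1),'tipz',round(p[2]*1000-70,1),robot.get_obs()['ft_force'].round(1))
E
python3 cov.py 88 -60 190; python3 - <<'E'
from h import *
c=dict(np.load('w2.npz')); P=regpts(c,np.ones((420,560),bool)); L=(P[:,:2]-O)@Rn*1000
for i,y in enumerate((-60,0,60)):
    m=(abs(L[:,1]-y)<22)&(P[:,2]>.05)&(P[:,2]<.16)&(L[:,0]>45); k=np.polyfit(P[m,2]*1000-30,L[m,0]-58,1); print(i,m.sum(),'x at z112',58+np.polyval(k,82),'top',P[m,2].max()*1000)
E
```

```text
pos [0.5196 0.2682 0.2421] psi -148.41 tooldelta mm [-86.5 -18.6 -17.9]
turn z first -0.11 then shift [-86.4 -18.8 -17.9]
nailer [  1.6 -41.2] tipz 172.1 [-0.5 -0.6 -0.5]
0 1272 x at z112 67.24733091161588 top 154.58897204583252
1 2404 x at z112 83.2653353225471 top 149.7018884626602
2 1269 x at z112 67.74695684803206 top 153.7161054148774
```

Call:
send_rows(
  deltas="0 0 -18 0 0 0 0;-29 -6 0 0 0 0 0;-29 -6 0 0 0 0 0;-28 -7 0 0 0 0 0;0 0 0 0 0 0 0;0 0 30 0 0 0 0;0 0 30 0 0 0 0;0 0 18 0 0 0 0;0 0 0 0 0 0 0",
  newtons=20,
)

```text
time: 48.15
position: [0.6008, 0.2973, 0.1798]
tool_rot: [-0.273, 0.962, -0.0, -0.003]
ft_force: [-0.6, -1.7, 0.8]
grip_width: 0.0001
grip_force: 0.0
```

```bash
python3 cov.py 88 -60 112
```

```text
pos [0.6008 0.2973 0.1798] psi -148.33 tooldelta mm [-2.1 -0.9 -2.2]
turn z first -0.03 then shift [-2.1 -0.9 -2.2]
nailer [ 85.9 -59.1] tipz 109.8 [-0.6 -1.7  0.8]
```

Call:
send_rows(
  deltas="10 0 0 0 0 0 0;12 0 0 0 0 0 0;14 0 0 0 0 0 0;14 0 0 0 0 0 0;16 0 -1 0 0 0 0;13 0 6 0 0 0 0;12 0 12 0 0 0 0;0 0 0 0 0 0 0",
)

```text
time: 49.15
position: [0.5233, 0.2491, 0.1652]
tool_rot: [-0.273, 0.962, -0.0, -0.001]
ft_force: [0.5, 0.3, 0.5]
grip_width: 0.0003
grip_force: 0.0
```

```bash
python3 cov.py -5 -60 93
```

```text
pos [0.5233 0.2491 0.1652] psi -148.37 tooldelta mm [-0.4 -0.6  2.2]
turn z first -0.07 then shift [-0.3 -0.6  2.2]
nailer [ -5.3 -59.4] tipz 95.2 [0.5 0.3 0.5]
```

Call:
send_rows(
  deltas="10 0 15 0 0 0 0;7 0 15 0 0 0 0;4 0 12 0 0 0 0;2 0 9 0 0 0 0;2 0 2 0 0 0 0;0 0 0 0 0 0 0",
)

```text
time: 49.9
position: [0.5039, 0.2368, 0.1117]
tool_rot: [-0.273, 0.962, -0.0, -0.0]
ft_force: [-0.0, -0.1, 0.6]
grip_width: 0.0005
grip_force: 0.0
```

```bash
python3 cov.py -30 -60 33;  python3 - <<'E'
from h import *
c=cam('wrist'); P=regpts(c,np.ones((420,560),bool)); L=(P[:,:2]-O)@Rn*1000
m=(abs(L[:,1]+60)<24)&(P[:,2]<.09)&(L[:,0]>-100)&(L[:,0]<-35)
for x in range(-100,-35,8):
    s=m&(L[:,0]>=x)&(L[:,0]<x+8); print(x,s.sum(),np.percentile(P[s,2]*1000,[10,50,90]).round(1) if s.sum() else '')
E
```

```text
pos [0.5039 0.2368 0.1117] psi -148.35 tooldelta mm [ 1.7 -0.3  8.7]
turn z first -0.05 then shift [ 1.7 -0.3  8.7]
nailer [-28.3 -59.7] tipz 41.7 [-0.  -0.1  0.6]
-100 1238 [-2.4 -1.5 -0.7]
-92 1142 [-2.3 -1.5 -0.7]
-84 1714 [-1.8  8.5 38.9]
-76 1067 [ 8.3  9.5 38.3]
-68 1223 [ 8.5  9.4 38.8]
-60 1885 [ 8.6 38.8 41.1]
-52 1886 [ 8.9 39.9 40.8]
-44 2537 [39.2 44.8 73.9]
-36 106 [38.6 39.5 41. ]
```

The cover is on its catch (edge at 39–41 mm). I move toward the edge and press.

Call:
send_rows(
  deltas="12 0 0 0 0 0 0;0 0 2 0 0 0 0;0 0 2 0 0 0 0;0 0 2 0 0 0 0;0 0 2 0 0 0 0;0 0 0 0 0 0 0",
)

```text
time: 50.7
position: [0.4939, 0.2306, 0.1036]
tool_rot: [-0.273, 0.962, 0.0, 0.0]
ft_force: [-0.2, -0.7, 0.3]
grip_width: 0.0005
grip_force: 0.0
```

Call:
send_rows(
  deltas="0 0 1 0 0 0 0;0 0 1 0 0 0 0;0 0 1 0 0 0 0;0 0 0 0 0 0 0",
)

```text
time: 51.2
position: [0.4939, 0.2306, 0.1021]
tool_rot: [-0.273, 0.962, -0.0, 0.0]
ft_force: [-2.1, -0.5, 7.7]
grip_width: 0.0005
grip_force: 4.3
```

Call:
send_rows(
  deltas="0 0 1.5 0 0 0 0;0 0 1.5 0 0 0 0;0 0 0 0 0 0 0",
)

```text
time: 51.58
position: [0.4938, 0.2306, 0.1018]
tool_rot: [-0.273, 0.962, -0.0, 0.001]
ft_force: [-4.9, -2.0, 29.0]
grip_width: 0.0006
grip_force: 14.5
```

Call:
send_rows(
  deltas="0 0 -15 0 0 0 0;0 0 -30 0 0 0 0;0 0 -50 0 0 0 0;0 0 -50 0 0 0 0;0 0 0 0 0 0 0",
)

```text
time: 52.2
position: [0.496, 0.2312, 0.247]
tool_rot: [-0.273, 0.962, -0.0, 0.005]
ft_force: [-0.3, 0.8, -0.9]
grip_width: 0.0002
grip_force: 0.0
```

```bash
cat > covz.py <<'E'
from h import *
c=cam('wrist'); P=regpts(c,np.ones((420,560),bool)); L=(P[:,:2]-O)@Rn*1000; z=P[:,2]*1000
for i,y in enumerate((-60,0,60)):
    m=(abs(L[:,1]-y)<22)&(z<75)&(L[:,0]>-52)&(L[:,0]<45)&(z>26)
    if m.sum()>50: k=np.polyfit(L[m,0],z[m],1); print(i,m.sum(),'slope rad',round(-k[0],3),'z at hinge',round(np.polyval(k,58),1),'z at edge',round(np.polyval(k,-45),1))
    else: print(i,'none')
E
python3 covz.py; python3 cov.py 105 0 190
```

```text
0 3212 slope rad -0.003 z at hinge 31.4 z at edge 31.1
1 none
2 none
pos [0.4946 0.2308 0.2448] psi -148.34 tooldelta mm [-144.4   60.   -14.7]
turn z first -0.04 then shift [-144.4   59.9  -15.2]
nailer [-39.4 -59.9] tipz 174.8 [-0.4 -0.3  0.4]
```

Cover 0 is shut (0 rad). Now cover 1.

Call:
send_rows(
  deltas="0 0 -20 0 0 0 0;-36 15 0 0 0 0 0;-36 15 0 0 0 0 0;-36 15 0 0 0 0 0;-36 15 0 0 0 0 0;0 0 0 0 0 0 0;0 0 30 0 0 0 0;0 0 30 0 0 0 0;0 0 22 0 0 0 0;0 0 0 0 0 0 0",
)

```text
time: 53.5
position: [0.5825, 0.3556, 0.1779]
tool_rot: [-0.272, 0.962, -0.001, -0.004]
ft_force: [0.1, -1.3, -0.6]
grip_width: 0.0007
grip_force: 0.0
```

Call:
send_rows(
  deltas="12 0 0 0 0 0 0;15 0 0 0 0 0 0;15 0 0 0 0 0 0;15 0 0 0 0 0 0;15 0 0 0 0 0 0;14 0 0 0 0 0 0;12 0 6 0 0 0 0;12 0 12 0 0 0 0;0 0 0 0 0 0 0",
)

```text
time: 54.62
position: [0.4892, 0.2986, 0.1619]
tool_rot: [-0.273, 0.962, -0.0, -0.002]
ft_force: [-0.3, 0.6, 0.0]
grip_width: 0.0005
grip_force: 0.0
```

```bash
python3 cov.py -5 0 93; python3 covz.py
```

```text
pos [0.4892 0.2986 0.1619] psi -148.36 tooldelta mm [-3.4 -0.6 -1.1]
turn z first -0.06 then shift [-3.4 -0.6 -1.1]
nailer [-8.4  0.6] tipz 91.9 [-0.3  0.6  0. ]
0 6090 slope rad -0.008 z at hinge 31.8 z at edge 31.1
1 1216 slope rad 0.49 z at hinge 36.7 z at edge 87.2
2 none
```

Call:
send_rows(
  deltas="7 0 13 0 0 0 0;7 0 15 0 0 0 0;4 0 12 0 0 0 0;2 0 9 0 0 0 0;12 0 2 0 0 0 0;0 0 3 0 0 0 0;0 0 3 0 0 0 0;0 0 0 0 0 0 0",
)

```text
time: 55.68
position: [0.4643, 0.2828, 0.1056]
tool_rot: [-0.273, 0.962, 0.0, 0.0]
ft_force: [0.0, -0.3, 0.2]
grip_width: 0.0003
grip_force: 0.0
```

Call:
send_rows(
  deltas="0 0 1.5 0 0 0 0;0 0 1.5 0 0 0 0;0 0 1 0 0 0 0;0 0 1 0 0 0 0;0 0 0 0 0 0 0",
)

```text
time: 56.3
position: [0.4641, 0.2827, 0.1021]
tool_rot: [-0.273, 0.962, 0.0, 0.0]
ft_force: [-1.7, 0.1, 8.7]
grip_width: 0.0006
grip_force: 4.4
```

Call:
send_rows(
  deltas="0 0 1.5 0 0 0 0;0 0 1.2 0 0 0 0;0 0 0 0 0 0 0;0 0 -20 0 0 0 0;0 0 -40 0 0 0 0;0 0 -50 0 0 0 0;0 0 -50 0 0 0 0;0 0 0 0 0 0 0",
)

```text
time: 57.3
position: [0.4661, 0.2836, 0.2624]
tool_rot: [-0.273, 0.962, 0.0, 0.005]
ft_force: [0.7, 0.3, -0.4]
grip_width: 0.0002
grip_force: 0.0
```

```bash
python3 covz.py; python3 cov.py 90 60 190
```

```text
0 3731 slope rad -0.007 z at hinge 31.7 z at edge 31.0
1 3297 slope rad -0.003 z at hinge 31.4 z at edge 31.1
2 none
pos [0.4647 0.283  0.2601] psi -148.34 tooldelta mm [-127.3   59.9    0.6]
turn z first -0.04 then shift [-1.274e+02  5.980e+01  1.000e-01]
nailer [-37.4   0.2] tipz 190.1 [-1.  -0.7  0.1]
```

Cover 1 is shut. Cover 2 next.

Call:
send_rows(
  deltas="-32 15 0 0 0 0 0;-32 15 0 0 0 0 0;-32 15 0 0 0 0 0;-31 15 0 0 0 0 0;0 0 0 0 0 0 0;0 0 30 0 0 0 0;0 0 30 0 0 0 0;0 0 19 0 0 0 0;0 0 0 0 0 0 0",
)

```text
time: 58.48
position: [0.5389, 0.3992, 0.1766]
tool_rot: [-0.273, 0.962, -0.001, -0.003]
ft_force: [0.2, 0.4, -0.3]
grip_width: 0.0004
grip_force: 0.0
```

Call:
send_rows(
  deltas="12 0 0 0 0 0 0;12 0 0 0 0 0 0;15 0 0 0 0 0 0;15 0 0 0 0 0 0;15 0 0 0 0 0 0;13 0 6 0 0 0 0;12 0 12 0 0 0 0;0 0 0 0 0 0 0",
)

```text
time: 59.48
position: [0.4585, 0.3501, 0.1615]
tool_rot: [-0.273, 0.962, -0.0, -0.001]
ft_force: [0.2, -0.0, -0.0]
grip_width: 0.0005
grip_force: 0.0
```

```bash
python3 cov.py -5 60 93; python3 covz.py
```

```text
pos [0.4585 0.3501 0.1615] psi -148.34 tooldelta mm [-2.4 -0.6 -1.5]
turn z first -0.04 then shift [-2.4 -0.6 -1.5]
nailer [-7.4 60.6] tipz 91.5 [ 0.2 -0.  -0. ]
0 8080 slope rad -0.005 z at hinge 31.6 z at edge 31.0
1 6195 slope rad -0.007 z at hinge 31.8 z at edge 31.1
2 1218 slope rad 0.492 z at hinge 37.0 z at edge 87.7
```

Call:
send_rows(
  deltas="7 0 13 0 0 0 0;7 0 15 0 0 0 0;4 0 12 0 0 0 0;2 0 9 0 0 0 0;12 0 2 0 0 0 0;0 0 3 0 0 0 0;0 0 3 0 0 0 0;0 0 0 0 0 0 0",
)

```text
time: 60.52
position: [0.4337, 0.3344, 0.1039]
tool_rot: [-0.273, 0.962, 0.0, 0.0]
ft_force: [0.9, 0.2, -0.0]
grip_width: 0.0003
grip_force: 0.0
```

Call:
send_rows(
  deltas="0 0 1.5 0 0 0 0;0 0 1.5 0 0 0 0;0 0 1 0 0 0 0;0 0 1 0 0 0 0;0 0 1.5 0 0 0 0;0 0 1 0 0 0 0;0 0 0 0 0 0 0",
)

```text
time: 61.4
position: [0.4335, 0.3345, 0.1017]
tool_rot: [-0.273, 0.962, 0.0, 0.001]
ft_force: [-5.4, -3.8, 36.4]
grip_width: 0.0007
grip_force: 18.3
```

Call:
send_rows(
  deltas="0 0 -20 0 0 0 0;0 0 -40 0 0 0 0;0 0 -50 0 0 0 0;0 0 -50 0 0 0 0;-40 -30 -20 0 0 0 0;0 0 0 0 0 0 0",
)

```text
time: 62.15
position: [0.4876, 0.3301, 0.2796]
tool_rot: [-0.272, 0.962, 0.0, 0.005]
ft_force: [-0.1, -0.4, -0.4]
grip_width: 0.0003
grip_force: 0.0
```

```bash
python3 covz.py; python3 - <<'E'
from h import *
print(tcp()[0],psi())
for n in ('wrist','top','side'):
    c=cam(n); head(c); ears(c)
    for th in ('jar','tape_roll','strip_0_mid'):
        for d in robot.cut_out(n,th)[:2]: P=regpts(c,d['region']); print(n,th,round(d['p'],2),np.round(d['box']),np.median(P,0).round(3) if len(P) else '')
E
```

```text
0 4262 slope rad -0.002 z at hinge 31.2 z at edge 31.1
1 4294 slope rad -0.002 z at hinge 31.3 z at edge 31.1
2 4269 slope rad -0.002 z at hinge 31.4 z at edge 31.1
[0.48469201 0.32960215 0.27769487] -148.43385643077073
ring 2265 [569.2 172.8] [64.9 60.9] long axis 78.9
knob 1083 [570.4 172.9] [41.6 19. ] long axis 38.2
ring deg 1.2 205
wrist jar 0.77 [412. 135. 483. 192.] [0.376 0.445 0.054]
wrist tape_roll 0.65 [109. 207. 125. 232.] [0.606 0.203 0.021]
ring 315 [568.7 174.3] [62.2 64. ] long axis -14.4
knob 103 [569.1 173.8] [38.4 18.6] long axis 36.2
ring deg -0.1 24
top jar 0.57 [284. 182. 297. 202.] [0.493 0.255 0.033]
top jar 0.47 [203. 227. 221. 245.] [0.373 0.452 0.056]
top tape_roll 0.76 [379. 196. 399. 218.] [ 0.457 -0.015  0.014]
ring 154 [562.7 181.6] [54.4 57.8] long axis -59.1
knob few 3
ring deg 4.4 15
side jar 0.82 [280. 262. 298. 290.] [0.364 0.464 0.052]
side tape_roll 0.53 [322. 172. 337. 188.] [ 0.454 -0.003  0.008]
```

All three covers read 0 rad, the ring is tight, the knob is on the dog, and the jar and tape are in place. Handing in.

```bash
python3 -c "
from rig import robot
print(robot.hand_in())"
```

```text
the job is handed in; nothing more can be done
None
```

The job is handed in, with no verdict returned. By my last camera readings the knob points at the index dog to within about 1°, the lock ring is back on its hard stop, all three strips lie flat in the lanes, all three covers read fully shut, and the tape roll and jar are where they were.

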